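Fit the three-hole core flange to the winder hub

TASK

Take the larger, three-hole core flange out of the wooden rack and fit it on the roll winder's hub with its collar pointing up: turn it so that its three holes match the three studs, slide it fully home so that it lies flat on the hub face, and let go. You will have to put it down on the way, to change from holding its edge to holding its collar; the sloped rest is there for that. Leave the spare four-hole flange in its slot, and do not push the tape ring, the tin or the wrench about.

Things in the scene. Friction and masses are not known exactly. Their poses are not given: they have to be found in the camera images.
- flange: The flange to fit, grey plastic, 0.3 kg: a square plate 130 x 130 x 10 mm, a round collar on the middle of one face, three through holes. Origin: centre of the flat back (no collar); z along the collar (plate z 0 to 10 mm); x, y parallel to the edges; 15 mm holes at (x, y) = (0, -48), (41.6, 24), (-41.6, 24) mm. Starts upright in a rack slot, y up, top edge 140 mm above the table, leaning up to 5 deg.
- collar_top (a point): Middle of the free end of the flange's collar, 65 mm along z from the flange's back; axes as the flange's. The collar is a round cylinder 46 mm in diameter and 55 mm tall. At the start it lies level and points to the rack's -y.
- winder: Roll winder's head, fixed: low white housing 170 x 170 x 36 mm with a dark round hub face, 128 mm across, and three upright steel studs, 11 mm in diameter, 25 mm tall (the upper 10 mm taper to 5 mm). Origin: centre of its underside; z up; studs at (x, y) = (0, -48), (41.6, 24), (-41.6, 24) mm. Stands to the robot's left or right, the rack on the other side.
- hub_face (a point): Centre of the winder's hub face, 50 mm above the table, the plane on which the flange's flat back comes to lie; axes as the winder's.
- rack: Wooden storage rack, fixed, 140 (x) x 180 (y) mm. Origin: centre of its underside; z up. Two slots run along its x at y = +50 and -50 mm, 12.5 mm wide, floor 10 mm and cheeks 44 mm above the table, cheeks 110 mm long. Either slot may hold the flange.
- rest_corner (a point): Sloped rest, fixed: a wooden board 150 mm wide, 85 mm up the slope, at 45 deg, with a 16 mm ledge square to it at its foot. This point: middle of the inner corner of board and ledge, 30 mm above the table. x along the ledge, z up; the board faces (0, -1, 1)/sqrt2 and rises along (0, 1, 1)/sqrt2 in this frame. A 130 mm plate laid on it, collar outwards, overhangs the top by 45 mm.
- spare: Spare flange, like the other but smaller: plate 110 x 110 x 10 mm, collar 34 mm in diameter and 45 mm tall, four 12 mm holes. Origin: centre of its flat back; z along the collar. Stands in the rack's other slot, collar pointing to the rack's -y; stays there.
- tape: Bystander: clear ring of tape lying flat, 100 mm outside, 25 mm tall. Origin: centre of the underside.
- tin: Bystander: upright tin, 80 mm in diameter, 90 mm tall. Origin: centre of the underside.
- wrench: Bystander: steel wrench, 180 mm, lying flat. Origin: middle of its underside.
Mind the look-alikes: they are no part of the job. Leave any orange look-alike of the flange alone.

How it is judged:
At the end, for the whole second after the job is handed in: The flange lies at rest on the hub face, collar up: its back within 3 mm of the face, within 6 mm of centre (all three studs through its holes) and level within 0.04 rad (z of flange in the frame of hub_face between -0.003 and 0.003 m and horizontal distance between flange and hub_face below 0.006 m and angle between flange's own z axis and vertical below 0.04 rad and linear speed of flange below 0.02 m/s); the robot touches nothing.
It fails at once if the spare flange is pushed about or taken out of its slot (distance of spare from where it was at the start of the episode above 0.03 m).
It fails at once if the tape ring is pushed more than 5 cm (distance of tape from where it was at the start of the episode above 0.05 m).
It fails at once if the tin is pushed more than 5 cm (distance of tin from where it was at the start of the episode above 0.05 m).
It fails at once if the wrench is pushed more than 5 cm (distance of wrench from where it was at the start of the episode above 0.05 m).
It also fails if it takes over 67 s, if anything falls off the work surface, if the arm or the gripper's body presses on something with over 40 N, if the wrist force passes 120 N, or if a joint passes its speed limit or range.

ROBOT

A 7-joint arm with a two-finger parallel gripper is mounted at the origin on the work surface. World frame = base frame: x ahead of the robot, y to its left, z up, the work surface at z = 0. Lengths are in m, angles in rad, forces in N, time in s.
With the tool pointing down it reaches from about 0.425 to 0.875 m from the base axis. Payload 8.4 kg.
Tool frame: the origin (TCP) lies between the finger pads; the fingertips stand 14 mm ahead of it and the grasp point (between the pads) lies 5 mm behind it (bot.tip_extent is the distance from the TCP to the fingertips, in m); z points along the fingers, y is the direction in which the jaws open and shut (so a half turn about z gives the same grasp; the last joint's range is limited). The gripper opens to 85 mm and grips with 20 to 120 N. Pads are 22 mm wide; open, the fingers measure 114 mm over their backs; the gripper's body (76 mm by 85 mm) begins 54 mm behind the grasp point. The pads swing forward as they close: fully open they stand 13 mm farther back than shut.
Start: joints at [-1.275, 0.333, 0.04, 1.465, -0.013, 1.343, -0.059], TCP at [0.25, 0.6, 0.245] pointing down, gripper open.
Joint ranges: [-2.58, 2.58], [-0.38, 2.09], [-1.3, 1.39], [0.25, 2.4], [-1.5, 4.64], [0.08, 2.09], [-2.65, 2.65]. Speed limits (rad/s): [2.22, 2.22, 2.79, 2.79, 3.14, 3.14, 3.14].

INTERFACE

Orientations are given as a unit quaternion [x, y, z, w].
In Python, from plant import bot gives the robot as it stands.
- The arm moves only by the tool carry_out, never from a script. Its arguments are lists of equal length, an entry for each row: "slide": the shift along the tool's x, y, z scaled (see below), a list of three; "rotation": the turn, a rotation vector about the tool's x, y, z scaled (see below), a list of three; "fingers": the closure, from 0 (fully open) to 1 (shut). A call has exactly 5 rows; each row is the pose to reach, as a shift and turn from the pose commanded when the call began, along the tool's axes at that moment; what a row does not reach only later rows make up. The controller multiplies each number of a shift by 100 mm and each number of a turn by 45 degrees. A row lasts 1/8 s, in which the tool goes at most 62.5 mm and 10.7 degrees, less where a joint would pass 70% of its speed; a pose out of reach is approached as far as the arm can. A call with a number of a shift or a turn outside -1 to 1 is refused whole. A call with a gripper value outside its range is refused whole. The fingers move at their own pace and stop on an object; the grip force is fixed at half the most. Time passes only in rows, so rows that repeat a pose let the fingers close, or fill a call up. It gives the time, the measured TCP pose, the force and the opening at its end, in the units of the state.
- bot.get_state(): the state, without advancing time (a new reading comes with each control period).
- bot.snapshot(name): name is "side" or "top"; returns the picture (420x560x3 uint8, red, green, blue); there is no depth.
- bot.camera_info(name): a dict with "fx", "fy", "cx", "cy" (pixels), "camera_from_world" (4x4, takes a point from world to camera coordinates). Camera axes: x right, y down, z forward; pixel columns grow to the right and rows downward; lengths in m; the calibration is good to about 2 mm. A picture is of the moment at which its call begins. camera_info takes no time and is no camera call.
- bot.close_job(): hands the job in, once; it reports no verdict.
Trained networks look in the newest picture that a camera, given by its name, has taken for a name from the list of things; names that differ only in an ending like _2 or _b are one class to them, and where a whole thing is asked for, a point or a joint stands for the part that bears it (a point fixed in the world has none). Each returns a list of dicts, best first, with "p" (0 to 1); they miss things now and then, are a little off and sometimes report something else, mostly with a low value. They report only what shows in the picture. A call takes as long as a camera call. They do not tell look-alikes from the thing itself.
- bot.spot_in(name, camera): "at" ([row, column] in pixels, amid what is visible of it).
- bot.silhouettes(name, camera): "mask" (420x560 bool, what is visible of it) and "at" ([row, column] in pixels, amid what is visible of it).
The state is a dict: "time": time; "qpos": joint angles; "dq": joint speeds; "joint_efforts": joint torques, N m; "tool_pos": TCP position; "eef_rot": TCP orientation; "wrist_force": force on the tool from outside, world axes, zero at the start; "ft_torque": the same for the moment, N m; "finger_gap": finger opening in m.
Only numpy, scipy, OpenCV 4.12 (cv2) and the standard library are available. Lean on these libraries where they do the work, as an engineer would, in place of code of your own. Each camera call takes 0.05 s, during which the arm holds its last target.

## Working session

There is one attempt and no reset: what is moved stays moved. The work goes in short steps, Python scripts to look and compute and a tool call to move; the robot and the scene stay as the last step left them, time stands still between calls to the robot, and variables do not carry over. Pictures are saved under pics/ and viewed, and the job is handed in when it is done.

Besides the shell and the picture viewer there is one more tool, called after "Emit:" as name(argument=value, ...) on one line, values as JSON. carry_out: Moves the arm, as the interface text tells. Its arguments: {"type":"object","properties":{"slide":{"type":"array"},"rotation":{"type":"array"},"fingers":{"type":"array"}},"required":["slide","rotation","fingers"]}

```bash
ls; mkdir -p pics
python3 - <<'E'
from plant import bot
import cv2,numpy as np
s=bot.get_state(); print(s)
for n in("side","top"):
    im=bot.snapshot(n); cv2.imwrite(f"pics/{n}0.png",im[:,:,::-1]); print(n,bot.camera_info(n))
print(bot.get_state()['time'])
E
```

```text
pics
{'time': 0.0, 'qpos': array([-1.27518221,  0.33391987,  0.03988215,  1.46628823, -0.01339869,
        1.34326084, -0.05848773]), 'dq': array([-0.00087927, -0.00165532,  0.00071697,  0.00032411,  0.00180337,
        0.00114365,  0.00092839]), 'joint_efforts': array([-2.48986616e-04, -6.58550835e+01,  1.36534844e+00, -4.05569565e+01,
        1.67447270e-02,  1.26726273e-02,  4.98186665e-06]), 'tool_pos': array([0.24987931, 0.5995868 , 0.24440725]), 'eef_rot': array([ 1.96133609e-01,  9.80576850e-01, -7.98673778e-04, -1.01680151e-04]), 'wrist_force': array([ 0.44586533,  0.39368004, -0.80641494]), 'ft_torque': array([ 0.03871097, -0.04051331, -0.04606946]), 'finger_gap': 0.08562250170490025}
side {'fx': 410.3875812774924, 'fy': 410.3875812774924, 'cx': 278.53336072693105, 'cy': 213.0865360154557, 'camera_from_world': array([[ 0.80412443, -0.59445051, -0.00353317, -0.39448004],
       [-0.36204392, -0.48501228, -0.79604478,  0.23191972],
       [ 0.47149559,  0.64139822, -0.60522742,  0.99325185],
       [ 0.        ,  0.        ,  0.        ,  1.        ]])}
top {'fx': 444.6430427436415, 'fy': 444.6430427436415, 'cx': 277.5030774596596, 'cy': 203.2834829621937, 'camera_from_world': array([[ 0.02070909, -0.99977291,  0.00502557, -0.01671223],
       [-0.99196638, -0.02117431, -0.12471709,  0.49195985],
       [ 0.12479519, -0.00240242, -0.99217962,  1.25361683],
       [ 0.        ,  0.        ,  0.        ,  1.        ]])}
0.1
```

View pics/side0.png

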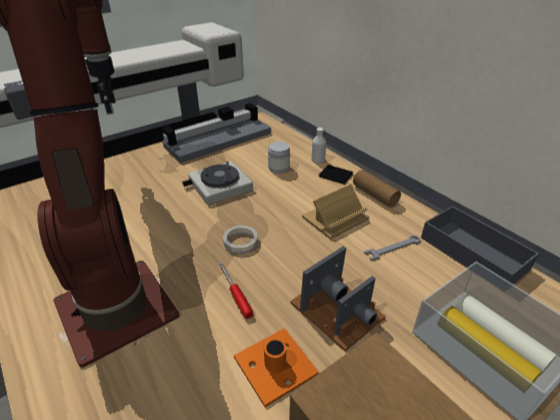

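View pics/top0.png

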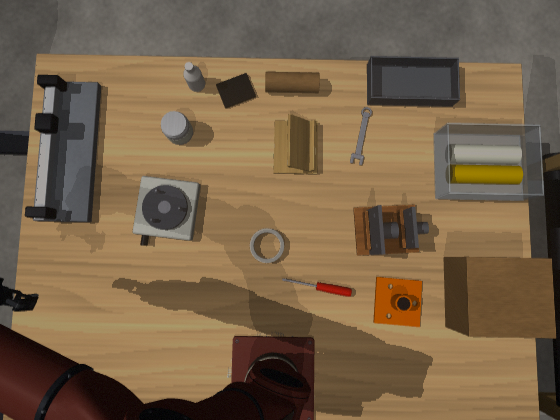

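```bash
cat > h.py <<'E'
from plant import bot
import numpy as np, cv2
from scipy.spatial.transform import Rotation as R
C={n:bot.camera_info(n) for n in("side","top")}
def proj(n,P):
    c=C[n];P=np.atleast_2d(P);q=P@c['camera_from_world'][:3,:3].T+c['camera_from_world'][:3,3]
    return np.c_[c['fx']*q[:,0]/q[:,2]+c['cx'],c['fy']*q[:,1]/q[:,2]+c['cy']]
def ray(n,uv):
    c=C[n];M=c['camera_from_world'];d=np.array([(uv[0]-c['cx'])/c['fx'],(uv[1]-c['cy'])/c['fy'],1.])
    return -M[:3,:3].T@M[:3,3], M[:3,:3].T@d
def atz(n,uv,z):
    o,d=ray(n,uv);return o+d*(z-o[2])/d[2]
E
python3 - <<'E'
from h import *
import pickle
out={}
for n in("side","top"):
    im=bot.snapshot(n); np.save(n+"_im.npy",im)
    for t in("flange","rack","winder","rest_corner","spare"):
        try:
            r=bot.silhouettes(t,n)
        except Exception as e: print(t,e); continue
        out[n,t]=r
        for d in r: print(n,t,d['p'],d['at'],d['mask'].sum())
pickle.dump(out,open('sil.pkl','wb'))
for n,(r0,r1,c0,c1) in {"side":(230,350,270,410),"top":(180,280,330,450)}.items():
    im=np.load(n+"_im.npy"); cv2.imwrite(f"pics/{n}rack.png",cv2.resize(im[r0:r1,c0:c1,::-1],None,fx=5,fy=5,interpolation=cv2.INTER_CUBIC))
print(bot.get_state()['time'])
E
```

```text
side flange 0.59 [364.3, 272.9] 3705
side rack 0.67 [317.6, 333.5] 2144
side winder 0.59 [184.7, 217.9] 1838
side winder 0.34 [278.1, 325.3] 1631
side winder 0.25 [249.5, 391.2] 359
side rest_corner 0.7 [214.5, 337.7] 2084
side spare 0.7 [306.1, 359.7] 1344
top flange 0.87 [229.2, 376.7] 962
top flange 0.81 [300.0, 395.3] 2112
top rack 0.73 [223.4, 387.2] 1599
top winder 0.94 [210.5, 166.7] 3688
top rest_corner 0.96 [143.1, 297.4] 2475
top spare 0.88 [229.5, 414.2] 615
0.7
```

```bash
ls pics
```

```text
side0.png
siderack.png
top0.png
toprack.png
```

View pics/siderack.png

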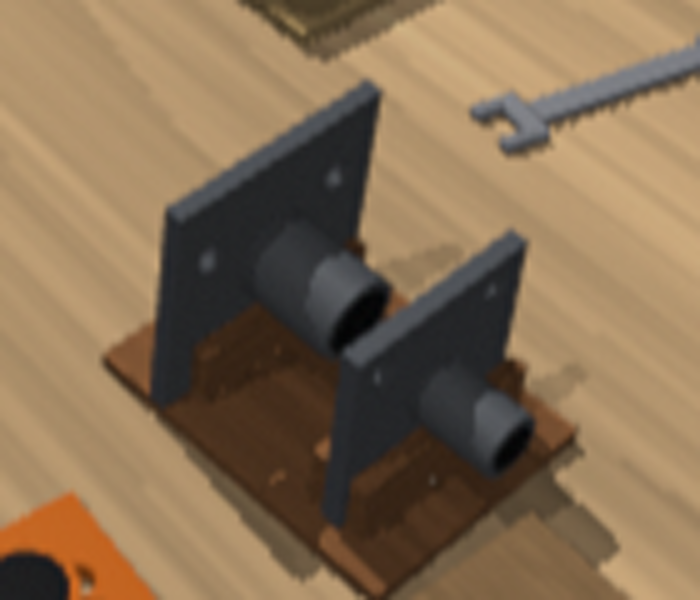

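View pics/toprack.png

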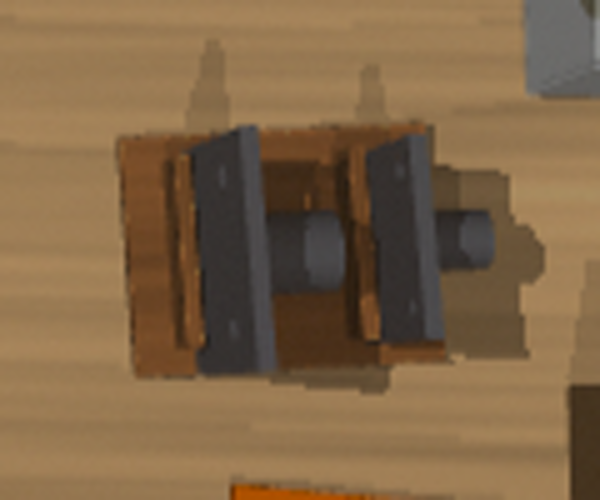

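Run:
```python
from h import *
for n,k,(r0,r1,c0,c1) in [("side","rest",(180,240,290,380)),("top","rest",(105,185,260,340)),("side","wind",(155,205,175,260)),("top","wind",(165,250,125,210))]:
    im=np.load(n+"_im.npy"); cv2.imwrite(f"pics/{n}{k}.png",cv2.resize(im[r0:r1,c0:c1,::-1],None,fx=7,fy=7,interpolation=cv2.INTER_CUBIC))
for k,uv,z in [("winder",(166,210),.05),("rest",(297,143),.05),("rack",(385,230),.05),("tape",(267,246),.02),("tin",(177,127),.09),("wrench",(361,137),0)]:print(k,atz("top",uv,z))
```

```text
winder [0.46384728 0.30947367 0.05      ]
rest [ 0.66687146 -0.05911339  0.05      ]
rack [ 0.42016219 -0.31176914  0.05      ]
tape [0.36903282 0.0212655  0.02      ]
tin [0.69488568 0.28081532 0.09      ]
wrench [ 0.70303865 -0.25421014  0.        ]
```

View pics/siderest.png

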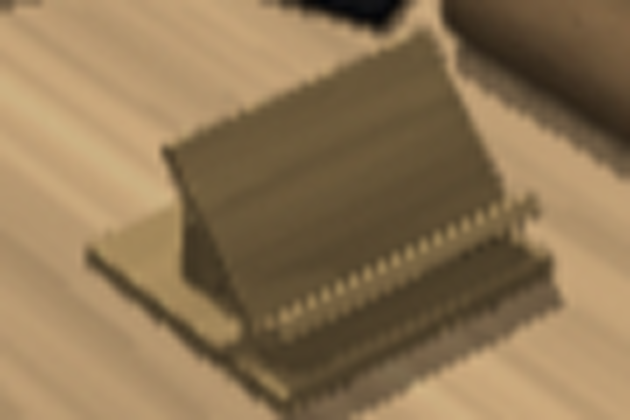

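View pics/toprest.png

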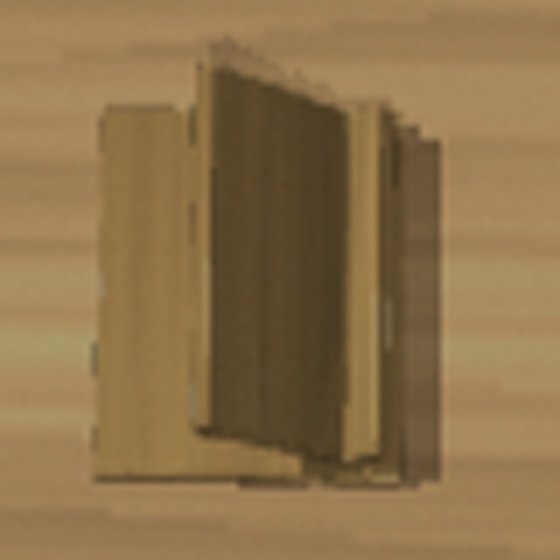

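View pics/sidewind.png

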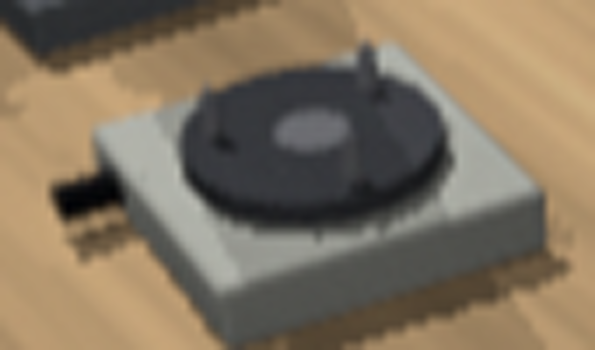

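View pics/topwind.png

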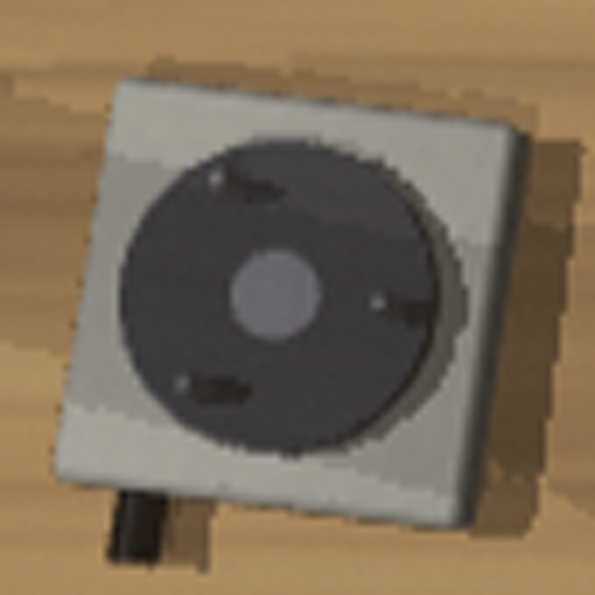

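```bash
cat > hub.py <<'E'
from h import *
from scipy.optimize import least_squares
def circ(c,r,z,n=200):
    t=np.linspace(0,2*np.pi,n,endpoint=False);return np.c_[c[0]+r*np.cos(t),c[1]+r*np.sin(t),np.full(n,z)]
for n,box in [("top",(165,250,125,210)),("side",(155,205,175,260))]:
    im=np.load(n+"_im.npy"); r0,r1,c0,c1=box
    g=im[r0:r1,c0:c1].astype(float).mean(2); G=cv2.GaussianBlur(g,(0,0),.7)
    # optimise circle centre: maximise outward gradient along the projected rim (r=64,z=.05)
    gx=cv2.Sobel(G,cv2.CV_64F,1,0)/8;gy=cv2.Sobel(G,cv2.CV_64F,0,1)/8
    def score(c,r=.064):
        p=proj(n,circ(c,r,.05)); q=proj(n,circ(c,r+.002,.05)); d=q-p; d/=np.linalg.norm(d,axis=1)[:,None]
        u=(p-[c0,r0]).astype(np.float32)
        a=cv2.remap(gx,u[:,0],u[:,1],cv2.INTER_LINEAR);b=cv2.remap(gy,u[:,0],u[:,1],cv2.INTER_LINEAR)
        s=(a[:,0]*d[:,0]+b[:,0]*d[:,1]); return np.clip(s,0,25).mean()
    best=max((score((x,y)),x,y) for x in np.arange(.44,.50,.001) for y in np.arange(.28,.34,.001))
    print(n,best)
    for r in(.062,.064,.066):print(r,score(best[1:],r))
E
python3 hub.py
```

```text
top (np.float64(20.044620082410862), np.float64(0.47300000000000003), np.float64(0.31300000000000006))
0.062 13.344560203147513
0.064 20.044620082410862
0.066 22.02376392497471
side (np.float64(17.24371896040843), np.float64(0.46900000000000003), np.float64(0.30100000000000005))
0.062 15.006239484488383
0.064 17.24371896040843
0.066 18.67015392316805
```

```bash
cat >> h.py <<'E'
def circ(c,r,z,n=200):
    t=np.linspace(0,2*np.pi,n,endpoint=False);return np.c_[c[0]+r*np.cos(t),c[1]+r*np.sin(t),np.full(n,z)]
def crop(im,box,k):
    r0,r1,c0,c1=box
    return cv2.resize(im[r0:r1,c0:c1,::-1],None,fx=k,fy=k,interpolation=cv2.INTER_CUBIC)
def draw(o,n,P,box,k,col,closed=True):
    p=(proj(n,P)-[box[2],box[0]]+.5)*k-.5
    cv2.polylines(o,[np.round(p).astype(np.int32)],closed,col,1,cv2.LINE_AA)
E
python3 - <<'E'
from h import *
import sys
outs=[]
for n,box in [("top",(165,250,125,210)),("side",(150,210,175,260))]:
    o=crop(np.load(n+"_im.npy"),box,7)
    for c,col in [((.473,.313),(0,255,0)),((.469,.301),(0,0,255))]: draw(o,n,circ(c,.064,.05),box,7,col)
    cv2.imwrite(f"pics/ov_{n}.png",o)
for n in C: print(n,ray(n,(0,0))[0])
E
```

```text
side [-0.06713771 -0.75908491  0.78436798]
top [ 0.33190838 -0.00327981  1.30525286]
```

View pics/ov_top.png

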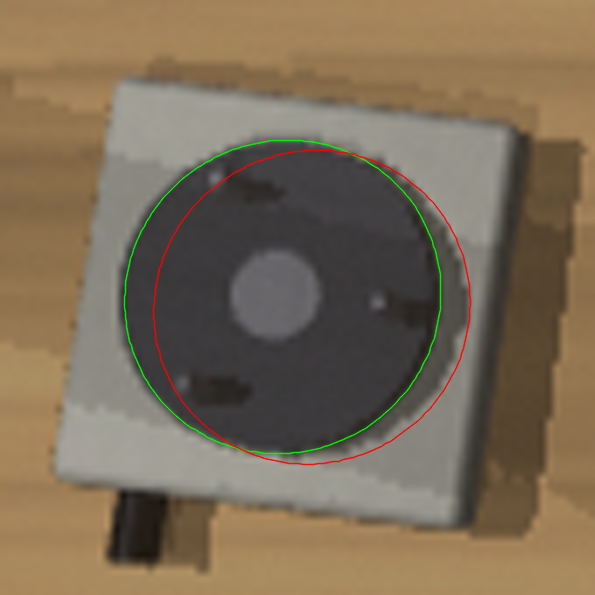

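View pics/ov_side.png

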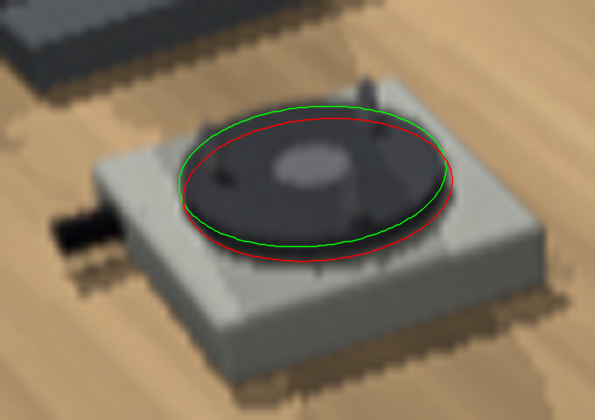

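Run:
```python
from h import *
def z2p(z,box,k): return ((z[0]+.5)/k-.5+box[2],(z[1]+.5)/k-.5+box[0])
bt=(165,250,125,210); bs=(150,210,175,260)
print("hub label top",atz("top",z2p((275,295),bt,7),.05), "side",atz("side",z2p((311,166),bs,7),.05))
print("hub disc top",atz("top",z2p((278.5,296.3),bt,7),.05))
# stud tips at .075
for z in [(215,178),(378,301),(183,384)]: print(atz("top",z2p(z,bt,7),.075))
for z in [(366,82),(208,127)]: print("s",atz("side",z2p(z,bs,7),.075))
# housing corners at .036
for z in [(120,80),(512,122),(460,526),(55,478)]: print("h",atz("top",z2p(z,bt,7),.036))
br=(105,185,260,340)
```

```text
hub label top [0.47309318 0.31603535 0.05      ] side [0.47573492 0.31936255 0.05      ]
hub disc top [0.47259302 0.31459022 0.05      ]
[0.51677216 0.33607048 0.075     ]
[0.46875323 0.26867415 0.075     ]
[0.43405117 0.34418832 0.075     ]
s [0.51793472 0.33453209 0.075     ]
s [0.43551093 0.34300841 0.075     ]
h [0.56275165 0.38830502 0.036     ]
h [0.54864827 0.22561629 0.036     ]
h [0.38182241 0.23955643 0.036     ]
h [0.39784842 0.40504747 0.036     ]
```

```bash
cat > rest.py <<'E'
from h import *
from scipy.optimize import least_squares
def z2p(z,box,k): return ((z[0]+.5)/k-.5+box[2],(z[1]+.5)/k-.5+box[0])
bt=(105,185,260,340); bs=(180,240,290,380)
s=.085/2**.5
loc={'cf':(.075,0,.0),'cn':(-.075,0,0),'tf':(.075,s,s),'tn':(-.075,s,s)}
obs=[("top",'cf',(347,104)),("top",'cn',(345,461)),("top",'tf',(212,66)),("top",'tn',(208,434)),("side",'tn',(170,152)),("side",'tf',(432,35)),("side",'cn',(256,328))]
def W(p,l): 
    return R.from_euler('z',p[3]).apply(l)+[p[0],p[1],p[2]]
def res(p):
    return np.concatenate([proj(n,W(p,np.array(loc[k])))[0]-z2p(z,bt if n=="top" else bs,7) for n,k,z in obs]+[[(p[2]-.03)*300]])
f=least_squares(res,[.667,-.07,.03,0]); print(f.x, np.degrees(f.x[3])); print(f.fun.round(2))
E
python3 rest.py
cat > fl.py <<'E'
from h import *
from scipy.optimize import least_squares
def z2p(z,box,k): return ((z[0]+.5)/k-.5+box[2],(z[1]+.5)/k-.5+box[0])
bs=(230,350,270,410); bt=(180,280,330,450)
# flange: y up, z toward -Y. pose: pos of plate bottom-centre at floor; yaw, lean about its x
loc={'tbl':(-.065,.065,0),'tbr':(.065,.065,0),'tfl':(-.065,.065,.01),'tfr':(.065,.065,.01),'h1':(.0416,.024,.01),'h2':(-.0416,.024,.01),'col':(0,0,.065)}
# world x increases = image-right/up in side; flange x = +X
obs=[("side",'tbl',(167,207)),("side",'tfl',(178,219)),("side",'tbr',(363,80)),("side",'tfr',(380,92)),("side",'h1',(334,177)),("side",'h2',(208,262)),("side",'col',(362,311)),
("top",'tfr',(257,126)),("top",'tfl',(275,372)),("top",'tbl',(258,374)),("top",'tbr',(239,128))]
B=np.array([[1,0,0],[0,0,-1],[0,1,0]]).T.astype(float) # columns? flange x->X, y->Z, z->-Y
B=np.array([[1.,0,0],[0,0,-1],[0,1,0]])
def pose(p):
    M=R.from_euler('z',p[3]).as_matrix()@B@R.from_euler('x',p[4]).as_matrix()@R.from_euler('z',p[5]).as_matrix()
    return M,p[:3]
def res(p):
    M,t=pose(p)
    return np.concatenate([proj(n,M@np.array(loc[k])+t)[0]-z2p(z,bt if n=="top" else bs,5) for n,k,z in obs])
f=least_squares(res,[.42,-.28,.075,0,0,0],loss='soft_l1'); print(f.x.round(4), np.degrees(f.x[3:])); print(res(f.x).round(1))
M,t=pose(f.x); print(M.round(3)); print("top mid",M@[0,.065,.005]+t,"z",(M@[0,.065,.005]+t)[2])
np.savez('fl.npz',M=M,t=t)
E
python3 fl.py
```

```text
[ 0.66652809 -0.09631591  0.02925418  0.00614139] 0.35187550456443784
[ 0.3   1.08  0.3  -0.16 -0.04 -0.4  -0.07 -0.91 -0.15 -0.38 -0.63 -0.73
  0.1   0.91 -0.22]
[ 0.4132 -0.2729  0.0777  0.076   0.0059 -0.016 ] [ 4.35687335  0.33752722 -0.91752093]
[-0.8 -0.1  0.2  0.1  0.3 -0.2  0.1 -0.4  0.7 -0.1  0.7 -0.4 -0.5  2.2
 -0.4  0.1  0.4  0.3 -0.   0.2 -0.6 -0.1]
[[ 0.997  0.016  0.076]
 [ 0.076 -0.005 -0.997]
 [-0.016  1.    -0.006]]
top mid [ 0.41468756 -0.27821667  0.14270317] z 0.14270317156168888
```

```bash
cat >> h.py <<'E'
def go(targets,cur=None):
    """targets: list of (pos, Rmat); prints scaled slide/rot for chained calls, assuming exact following"""
    if cur is None:
        s=bot.get_state(); p=np.array(s['tool_pos']);M=R.from_quat(s['eef_rot']).as_matrix()
    else: p,M=cur
    for tp,tM in targets:
        sl=M.T@(np.array(tp)-p)/.1; rv=R.from_matrix(M.T@tM).as_rotvec()/np.radians(45)
        print("slide",sl.round(3).tolist(),"rot",rv.round(3).tolist(), "BIG" if max(abs(sl).max(),abs(rv).max())>1 else "")
        p,M=np.array(tp),tM
def frame(y,z):
    z=np.array(z,float);z/=np.linalg.norm(z);y=np.array(y,float);y-=z*(y@z);y/=np.linalg.norm(y)
    return np.c_[np.cross(y,z),y,z]
def down(az): # tool down, tool y at azimuth deg
    a=np.radians(az);return frame([np.cos(a),np.sin(a),0],[0,0,-1])
def st():
    s=bot.get_state();M=R.from_quat(s['eef_rot']).as_matrix()
    print('t',round(s['time'],3),'pos',s['tool_pos'].round(4),'gap',round(s['finger_gap'],4),'F',s['wrist_force'].round(1),'T',s['ft_torque'].round(2));print('q',s['qpos'].round(2));print('x',M[:,0].round(3),'y',M[:,1].round(3),'z',M[:,2].round(3))
    return s
E
python3 - <<'E'
from h import *
az=np.linspace(67.4,-85.6,8)[1:]
W=[(.34,.51),(.43,.39),(.50,.26),(.53,.12),(.53,-.02),(.49,-.15),(.415,-.278)]
go([((x,y,.26),down(a)) for (x,y),a in zip(W,az)])
E
```

```text
slide [-1.177, -0.484, -0.147] rot [-0.0, 0.0, 0.485] BIG
slide [-1.483, -0.226, 0.0] rot [0.0, 0.0, 0.486] BIG
slide [-1.472, 0.119, 0.0] rot [0.0, 0.0, 0.486] BIG
slide [-1.409, 0.255, 0.0] rot [0.0, 0.0, 0.486] BIG
slide [-1.315, 0.479, 0.0] rot [0.0, 0.0, 0.486] BIG
slide [-1.235, 0.57, 0.0] rot [0.0, 0.0, 0.486] BIG
slide [-1.239, 0.816, 0.0] rot [0.0, 0.0, 0.486] BIG
```

Run:
```python
from h import *
W=[(.29,.53),(.39,.43),(.47,.31),(.53,.18),(.55,.04),(.53,-.10),(.47,-.22),(.415,-.278)]
az=[30,5,-17,-32,-45,-60,-75,-85.6]
go([((x,y,.26),down(a)) for (x,y),a in zip(W,az)])
```

```text
slide [-0.638, -0.492, -0.147] rot [-0.0, 0.0, 0.831] 
slide [-1.366, 0.366, 0.0] rot [0.0, 0.0, 0.556] BIG
slide [-1.265, 0.692, 0.0] rot [0.0, 0.0, 0.489] BIG
slide [-1.068, 0.954, 0.0] rot [0.0, 0.0, 0.333] BIG
slide [-1.081, 0.911, 0.0] rot [0.0, 0.0, 0.289] BIG
slide [-1.131, 0.849, 0.0] rot [0.0, 0.0, 0.333] BIG
slide [-1.12, 0.739, 0.0] rot [0.0, 0.0, 0.333] BIG
slide [-0.681, 0.418, 0.0] rot [0.0, 0.0, 0.236]
```

Emit:
carry_out(slide=[[-0.3,-0.25,-0.1],[-0.64,-0.49,-0.15],[-0.64,-0.49,-0.15],[-0.64,-0.49,-0.15],[-0.64,-0.49,-0.15]], rotation=[[0,0,0.2],[0,0,0.4],[0,0,0.6],[0,0,0.83],[0,0,0.83]], fingers=[0,0,0,0,0])

```text
time: 1.32
tool_pos: [0.2902, 0.5301, 0.2604]
eef_rot: [0.499, 0.866, 0.0, 0.0]
wrist_force: [1.2, -0.7, 0.2]
finger_gap: 0.085
```

Emit:
carry_out(slide=[[-0.4,0.1,0],[-0.8,0.25,0],[-1,0.3,0],[-1,0.3,0],[-1,0.3,0]], rotation=[[0,0,0.2],[0,0,0.4],[0,0,0.56],[0,0,0.56],[0,0,0.56]], fingers=[0,0,0,0,0])

```text
time: 1.95
tool_pos: [0.3651, 0.4596, 0.2602]
eef_rot: [0.674, 0.738, -0.0, -0.0]
wrist_force: [0.3, 0.0, -0.0]
finger_gap: 0.0854
```

Emit:
carry_out(slide=[[-0.4,0.2,0],[-0.8,0.5,0],[-1,0.6,0],[-1,0.65,0],[-1,0.65,0]], rotation=[[0,0,0.2],[0,0,0.4],[0,0,0.5],[0,0,0.5],[0,0,0.5]], fingers=[0,0,0,0,0])

```text
time: 2.58
tool_pos: [0.4384, 0.3663, 0.2601]
eef_rot: [0.806, 0.592, -0.0, -0.0]
wrist_force: [-0.1, 0.6, -1.4]
finger_gap: 0.0853
```

Run:
```python
from h import *
st()
W=[(.53,.16),(.55,.04),(.53,-.10),(.47,-.22),(.415,-.278)]
az=[-32,-45,-60,-75,-85.6]
go([((x,y,.26),down(a)) for (x,y),a in zip(W,az)])
```

```text
t 2.575 pos [0.4384 0.3663 0.2601] gap 0.0853 F [-0.1  0.6 -1.4] T [ 0.01 -0.07  0.04]
q [-1.09  0.17  0.36  1.66 -0.06  1.33 -1.02]
x [0.298 0.954 0.   ] y [ 0.954 -0.298 -0.   ] z [-0.  0. -1.]
slide [-1.695, 1.489, 0.0] rot [-0.001, -0.0, 0.325] BIG
slide [-0.912, 0.806, 0.0] rot [0.0, 0.0, 0.289] 
slide [-1.131, 0.849, 0.0] rot [0.0, 0.0, 0.333] BIG
slide [-1.12, 0.739, 0.0] rot [0.0, 0.0, 0.333] BIG
slide [-0.681, 0.418, 0.0] rot [0.0, 0.0, 0.236]
```

Emit:
carry_out(slide=[[-0.45,0.4,0],[-0.9,0.8,0],[-1,0.88,0],[-1,0.88,0],[-1,0.88,0]], rotation=[[0,0,0.1],[0,0,0.2],[0,0,0.2],[0,0,0.2],[0,0,0.2]], fingers=[0,0,0,0,0])

```text
time: 3.2
tool_pos: [0.4918, 0.245, 0.2601]
eef_rot: [0.85, 0.527, -0.0, -0.0]
wrist_force: [-0.1, 0.9, 0.2]
finger_gap: 0.0853
```

Emit:
carry_out(slide=[[-0.45,0.4,0],[-0.9,0.8,0],[-1,0.85,0],[-1,0.85,0],[-1,0.85,0]], rotation=[[0,0,0.15],[0,0,0.3],[0,0,0.3],[0,0,0.3],[0,0,0.3]], fingers=[0,0,0,0,0])

```text
time: 3.82
tool_pos: [0.5235, 0.1176, 0.2601]
eef_rot: [0.906, 0.423, -0.0, -0.0]
wrist_force: [-0.9, 1.3, -0.3]
finger_gap: 0.0855
```

Emit:
carry_out(slide=[[-0.45,0.4,0],[-0.9,0.8,0],[-1,0.85,0],[-1,0.85,0],[-1,0.85,0]], rotation=[[0,0,0.15],[0,0,0.3],[0,0,0.3],[0,0,0.3],[0,0,0.3]], fingers=[0,0,0,0,0])

```text
time: 4.45
tool_pos: [0.5246, -0.0137, 0.2602]
eef_rot: [0.949, 0.314, -0.0, -0.0]
wrist_force: [0.3, 0.4, 0.2]
finger_gap: 0.0855
```

Run:
```python
from h import *
st()
W=[(.50,-.16),(.44,-.24),(.415,-.278)]
az=[-65,-75,-85.6]
go([((x,y,.24),down(a)) for (x,y),a in zip(W,az)])
```

```text
t 4.45 pos [ 0.5246 -0.0137  0.2602] gap 0.0855 F [0.3 0.4 0.2] T [-0.01 -0.02  0.02]
q [-0.71  0.06  0.69  1.77 -0.04  1.32 -0.94]
x [ 0.803  0.596 -0.   ] y [ 0.596 -0.803 -0.   ] z [-0.  0. -1.]
slide [-1.069, 1.028, 0.201] rot [-0.0, 0.0, 0.257] BIG
slide [-0.882, 0.471, 0.0] rot [0.0, 0.0, 0.222] 
slide [-0.34, 0.302, 0.0] rot [0.0, 0.0, 0.236]
```

Emit:
carry_out(slide=[[-0.45,0.45,0.1],[-0.9,0.9,0.2],[-1,1,0.2],[-1,1,0.2],[-1,1,0.2]], rotation=[[0,0,0.13],[0,0,0.26],[0,0,0.26],[0,0,0.26],[0,0,0.26]], fingers=[0,0,0,0,0])

```text
time: 5.08
tool_pos: [0.5039, -0.1537, 0.2402]
eef_rot: [0.977, 0.215, -0.0, -0.0]
wrist_force: [0.9, 0.7, -0.2]
finger_gap: 0.0856
```

Emit:
carry_out(slide=[[-0.45,0.25,0],[-0.9,0.5,0],[-0.95,0.5,0],[-0.95,0.5,0],[-0.95,0.5,0]], rotation=[[0,0,0.13],[0,0,0.26],[0,0,0.26],[0,0,0.26],[0,0,0.26]], fingers=[0,0,0,0,0])

```text
time: 5.7
tool_pos: [0.4388, -0.2394, 0.2403]
eef_rot: [0.993, 0.114, -0.0, 0.0]
wrist_force: [0.8, -0.7, 0.2]
finger_gap: 0.0857
```

Run:
```python
from h import *
st()
f=np.load('fl.npz'); M=f['M'];t=f['t']
g=M@[0,.065,.005]+t
go([((g[0],g[1],.20),down(-85.6)),((g[0],g[1],.127),down(-85.6))])
```

```text
t 5.7 pos [ 0.4388 -0.2394  0.2403] gap 0.0857 F [ 0.8 -0.7  0.2] T [ 0.01 -0.03  0.05]
q [-0.48 -0.    0.91  1.86  0.    1.28 -0.92]
x [ 0.974  0.227 -0.   ] y [ 0.227 -0.974  0.   ] z [-0. -0. -1.]
slide [-0.323, 0.323, 0.403] rot [0.0, 0.0, 0.194] 
slide [0.0, 0.0, 0.73] rot [0.0, 0.0, 0.0]
```

Emit:
carry_out(slide=[[-0.32,0.32,0.2],[-0.32,0.32,0.4],[-0.32,0.32,0.4],[-0.32,0.32,0.4],[-0.32,0.32,0.4]], rotation=[[0,0,0.1],[0,0,0.194],[0,0,0.194],[0,0,0.194],[0,0,0.194]], fingers=[0,0,0,0,0])

```text
time: 6.32
tool_pos: [0.4144, -0.2792, 0.2011]
eef_rot: [0.999, 0.038, 0.0, 0.0]
wrist_force: [-0.7, -0.1, 0.4]
finger_gap: 0.0854
```

Run:
```python
from h import *
st()
for n,box in (("side",(180,350,270,430)),("top",(150,280,310,450))):
    im=bot.snapshot(n); o=crop(im,box,4); cv2.imwrite(f"pics/{n}_pre.png",o)
```

```text
t 6.325 pos [ 0.4144 -0.2792  0.2011] gap 0.0854 F [-0.7 -0.1  0.4] T [0.05 0.02 0.04]
q [-0.42  0.05  0.97  1.92 -0.04  1.19 -0.93]
x [0.997 0.076 0.001] y [ 0.076 -0.997  0.   ] z [ 0.001 -0.    -1.   ]
```

View pics/side_pre.png

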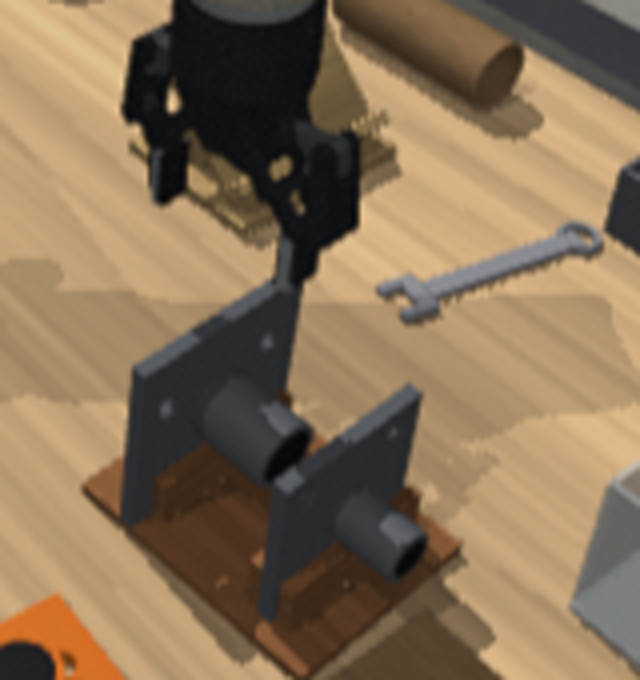

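View pics/top_pre.png

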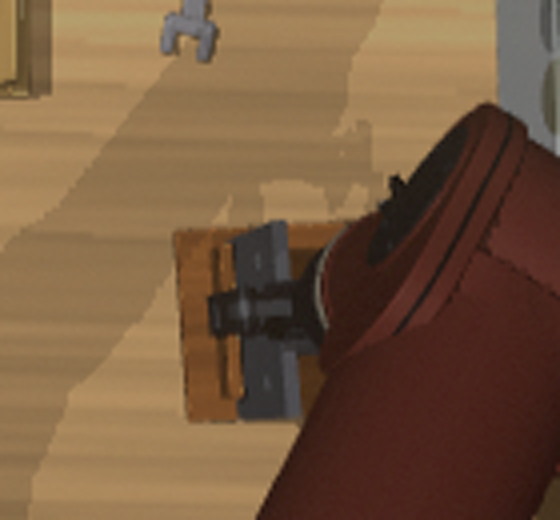

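Emit:
carry_out(slide=[[0,0,0.25],[0,0,0.5],[0,0,0.65],[0,0,0.74],[0,0,0.74]], rotation=[[0,0,0],[0,0,0],[0,0,0],[0,0,0],[0,0,0]], fingers=[0,0,0,0,0])

```text
time: 7.05
tool_pos: [0.4135, -0.2796, 0.1263]
eef_rot: [0.999, 0.037, -0.0, 0.0]
wrist_force: [-0.4, 0.5, 0.5]
finger_gap: 0.0855
```

Emit:
carry_out(slide=[[0,0,0],[0,0,0],[0,0,0],[0,0,0],[0,0,0]], rotation=[[0,0,0],[0,0,0],[0,0,0],[0,0,0],[0,0,0]], fingers=[0.5,1,1,1,1])

```text
time: 7.68
tool_pos: [0.4137, -0.2778, 0.1266]
eef_rot: [0.999, 0.037, -0.0, -0.002]
wrist_force: [-2.7, 6.5, 11.4]
finger_gap: 0.0096
```

Run:
```python
from h import *
st()
for n,box in (("side",(180,350,270,430)),):
    im=bot.snapshot(n); o=crop(im,box,4); cv2.imwrite(f"pics/{n}_grip.png",o)
```

```text
t 7.675 pos [ 0.4137 -0.2778  0.1266] gap 0.0096 F [-2.7  6.5 11.4] T [2.41 0.67 0.02]
q [-0.37  0.18  0.96  2.01 -0.17  1.04 -0.82]
x [ 0.997  0.074 -0.   ] y [ 0.074 -0.997 -0.004] z [-0.001  0.004 -1.   ]
```

View pics/side_grip.png

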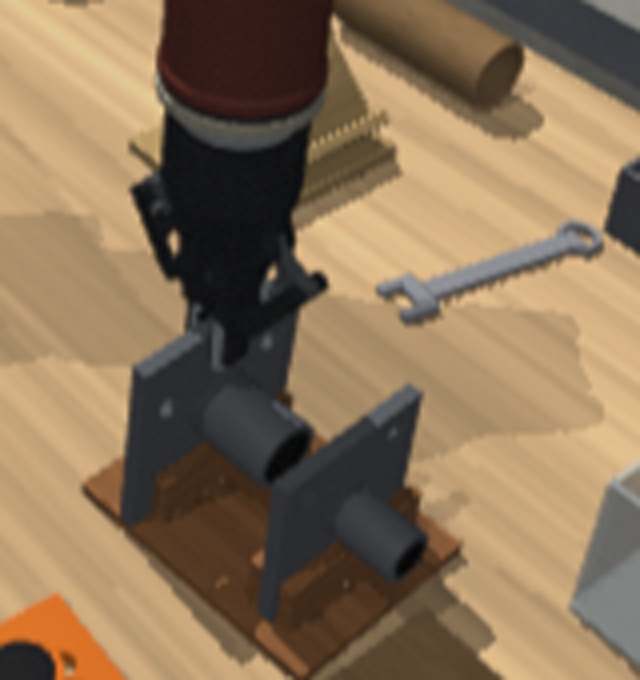

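```bash
cat >> h.py <<'E'
RC=np.array([.6665,-.0963,.0300]); RY=np.radians(.35)
Rz=R.from_euler('z',RY).as_matrix()
U=Rz@[0,.5**.5,.5**.5]; N=Rz@[0,-.5**.5,.5**.5]; RX=Rz@[1.,0,0]
E
python3 - <<'E'
from h import *
F=RC+.1166*U+.005*N
Mp=frame(N,-U)
def sl(a): # partially tilted
    return R.from_rotvec(RX*np.radians(45*(1-a))).as_matrix()@Mp
s=bot.get_state();p=s['tool_pos'];M=R.from_quat(s['eef_rot']).as_matrix()
H=F+.05*U+.03*N
print(F,H)
W=[(p+[0,0,.095],M),(p+[0,0,.15],M),(np.array([.49,-.20,.28]),sl(0)),(np.array([.56,-.12,.27]),sl(.3)),(np.array([.63,-.05,.24]),sl(.65)),(np.array([.665,-.015,.215]),sl(1)),(H,sl(1))]
go(W)
E
```

```text
[ 0.66601795 -0.01738836  0.11598418] [ 0.66593156 -0.00324648  0.17255273]
slide [-0.0, -0.003, -0.95] rot [0.0, 0.0, 0.0] 
slide [-0.0, -0.002, -0.55] rot [0.0, 0.0, 0.0] 
slide [0.819, -0.72, -0.032] rot [-0.005, 0.001, 0.086] 
slide [0.705, -0.796, 0.1] rot [-0.3, -0.0, -0.0] 
slide [0.704, -0.747, 0.129] rot [-0.35, 0.0, 0.0] 
slide [0.352, -0.426, 0.048] rot [-0.35, 0.0, 0.0] 
slide [0.01, -0.383, 0.217] rot [0.0, 0.0, 0.0]
```

Emit:
carry_out(slide=[[0,0,-0.15],[0,0,-0.4],[0,0,-0.7],[0,0,-0.95],[0,0,-0.95]], rotation=[[0,0,0],[0,0,0],[0,0,0],[0,0,0],[0,0,0]], fingers=[1,1,1,1,1])

```text
time: 8.35
tool_pos: [0.4143, -0.2802, 0.2227]
eef_rot: [0.999, 0.037, 0.002, 0.0]
wrist_force: [0.5, -0.4, -4.2]
finger_gap: 0.0093
```

Emit:
carry_out(slide=[[0,0,-0.25],[0,0,-0.5],[0.1,-0.1,-0.58],[0.2,-0.2,-0.58],[0.2,-0.2,-0.58]], rotation=[[0,0,0],[0,0,0],[0,0,0],[0,0,0.08],[0,0,0.08]], fingers=[1,1,1,1,1])

```text
time: 8.98
tool_pos: [0.4327, -0.2563, 0.278]
eef_rot: [1.0, 0.007, -0.001, -0.0]
wrist_force: [0.2, -0.3, -1.3]
finger_gap: 0.0092
```

Run:
```python
from h import *
st()
im=bot.snapshot("side"); cv2.imwrite("pics/side_lift.png",crop(im,(120,350,240,460),3))
```

```text
t 8.975 pos [ 0.4327 -0.2563  0.278 ] gap 0.0092 F [ 0.2 -0.3 -1.3] T [0.01 0.03 0.01]
q [-0.49 -0.03  0.93  1.8   0.02  1.36 -1.11]
x [ 1.     0.014 -0.002] y [ 0.014 -1.    -0.   ] z [-0.002  0.    -1.   ]
```

View pics/side_lift.png

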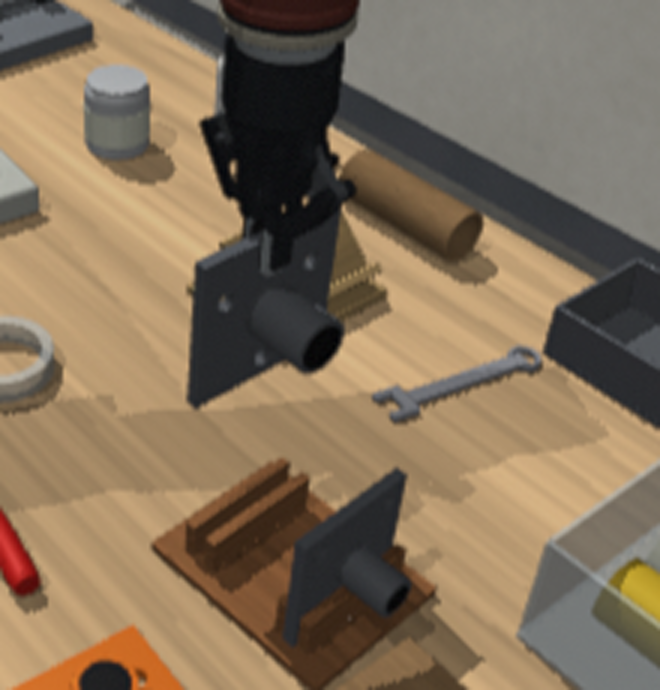

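Run:
```python
from h import *
F=RC+.1166*U+.005*N
Mp=frame(N,-U)
def sl(a): return R.from_rotvec(RX*np.radians(45*(1-a))).as_matrix()@Mp
H=F+.05*U+.03*N
W=[(np.array([.53,-.16,.29]),sl(0.3)),(np.array([.62,-.07,.26]),sl(.7)),(np.array([.666,-.01,.22]),sl(1)),(H,sl(1))]
go(W)
```

```text
slide [0.992, -0.96, -0.121] rot [-0.3, 0.001, 0.009] 
slide [0.905, -0.94, 0.083] rot [-0.4, 0.0, 0.0] 
slide [0.464, -0.718, 0.029] rot [-0.3, -0.0, 0.0] 
slide [-0.0, -0.383, 0.288] rot [0.0, 0.0, 0.0]
```

Emit:
carry_out(slide=[[0.25,-0.25,-0.1],[0.6,-0.6,-0.12],[0.9,-0.9,-0.12],[0.99,-0.96,-0.12],[0.99,-0.96,-0.12]], rotation=[[-0.05,0,0],[-0.15,0,0],[-0.25,0,0.01],[-0.3,0,0.01],[-0.3,0,0.01]], fingers=[1,1,1,1,1])

```text
time: 9.65
tool_pos: [0.5302, -0.1599, 0.2902]
eef_rot: [0.993, 0.003, -0.0, 0.118]
wrist_force: [-0.0, -1.2, -3.0]
finger_gap: 0.0091
```

Emit:
carry_out(slide=[[0.25,-0.25,0.02],[0.55,-0.6,0.05],[0.85,-0.88,0.08],[0.9,-0.94,0.08],[0.9,-0.94,0.08]], rotation=[[-0.1,0,0],[-0.2,0,0],[-0.3,0,0],[-0.4,0,0],[-0.4,0,0]], fingers=[1,1,1,1,1])

```text
time: 10.28
tool_pos: [0.6195, -0.0707, 0.2603]
eef_rot: [0.962, 0.002, -0.0, 0.272]
wrist_force: [0.9, -0.3, -2.7]
finger_gap: 0.0089
```

Emit:
carry_out(slide=[[0.15,-0.25,0],[0.35,-0.5,0.02],[0.46,-0.72,0.03],[0.46,-0.72,0.03],[0.46,-0.72,0.03]], rotation=[[-0.1,0,0],[-0.2,0,0],[-0.3,0,0],[-0.3,0,0],[-0.3,0,0]], fingers=[1,1,1,1,1])

```text
time: 10.9
tool_pos: [0.6654, -0.0142, 0.2228]
eef_rot: [0.924, -0.001, 0.001, 0.382]
wrist_force: [0.1, -1.4, -2.9]
finger_gap: 0.0089
```

Run:
```python
from h import *
st()
F=RC+.1166*U+.005*N
Mp=frame(N,-U)
H=F+.05*U+.03*N
go([(H,Mp),(F+.012*U+.004*N,Mp)])
for n,b in(("side",(120,260,260,420)),("top",(80,200,220,360))):
    im=bot.snapshot(n); cv2.imwrite(f"pics/{n}_h.png",crop(im,b,4))
```

```text
t 10.9 pos [ 0.6654 -0.0142  0.2228] gap 0.0089 F [ 0.1 -1.4 -2.9] T [1.15 0.   0.02]
q [-0.87  0.61  0.69  1.48  0.39  1.39 -1.92]
x [ 1.    -0.001  0.002] y [-0.002 -0.708  0.706] z [ 0.001 -0.706 -0.708]
slide [0.005, -0.433, 0.278] rot [-0.002, 0.005, -0.008] 
slide [-0.0, -0.26, 0.38] rot [0.0, 0.0, 0.0]
```

View pics/side_h.png

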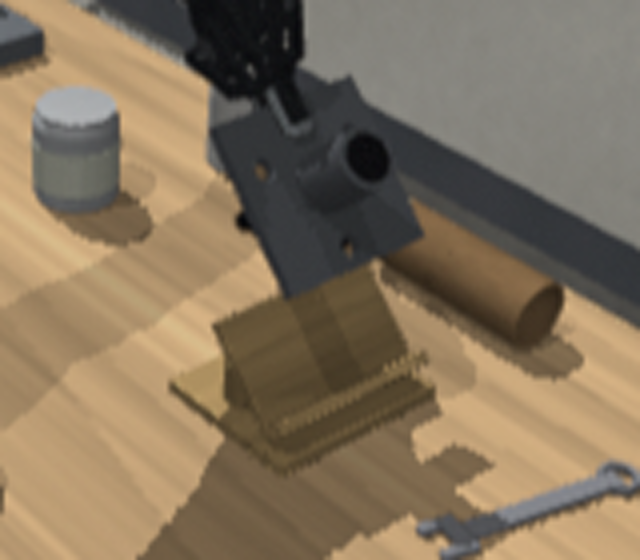

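View pics/top_h.png

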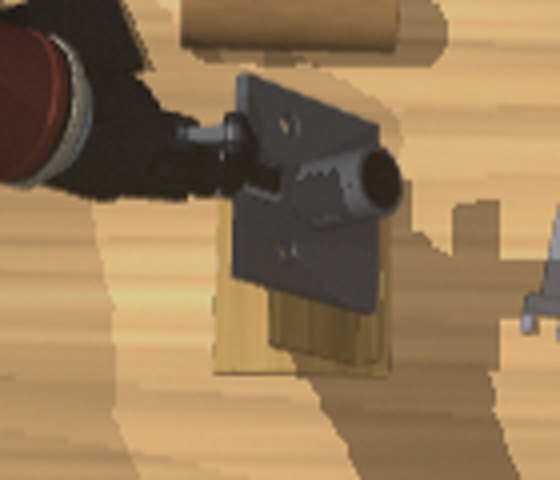

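```bash
cat >> h.py <<'E'
def flpts(Mf,t):
    sq=lambda z:[(a*.065,b*.065,z) for a,b in((-1,-1),(1,-1),(1,1),(-1,1))]
    th=np.linspace(0,2*np.pi,60,endpoint=False)
    L=[np.array(sq(.01)),np.array(sq(0.)),np.c_[.023*np.cos(th),.023*np.sin(th),0*th+.065],np.c_[.023*np.cos(th),.023*np.sin(th),0*th+.01]]
    for h in((0,-.048),(.0416,.024),(-.0416,.024)): L.append(np.c_[h[0]+.0075*np.cos(th),h[1]+.0075*np.sin(th),0*th+.01])
    return [l@Mf.T+t for l in L]
def overlay(n,im,Mf,t,b,k,name):
    o=crop(im,b,k)
    for i,P in enumerate(flpts(Mf,t)): draw(o,n,P,b,k,(0,255,0) if i!=1 else (0,160,255))
    cv2.imwrite(name,o)
E
python3 - <<'E'
from h import *
s=bot.get_state();M=R.from_quat(s['eef_rot']).as_matrix();p=s['tool_pos']
Mf=np.c_[M[:,0],-M[:,2],M[:,1]]; t=p+M@[0,-.005,.0516]
ims=[]
for n,b in(("side",(120,200,300,380)),("top",(80,180,250,350))):
    im=bot.snapshot(n); overlay(n,im,Mf,t,b,6,f"pics/{n}_ho.png")
E
```

```text
(no output)
```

View pics/side_ho.png

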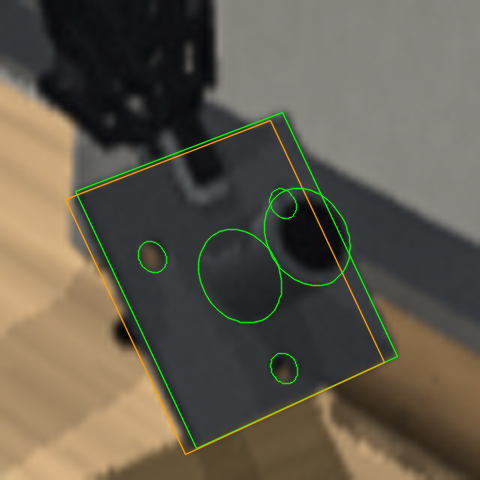

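View pics/top_ho.png

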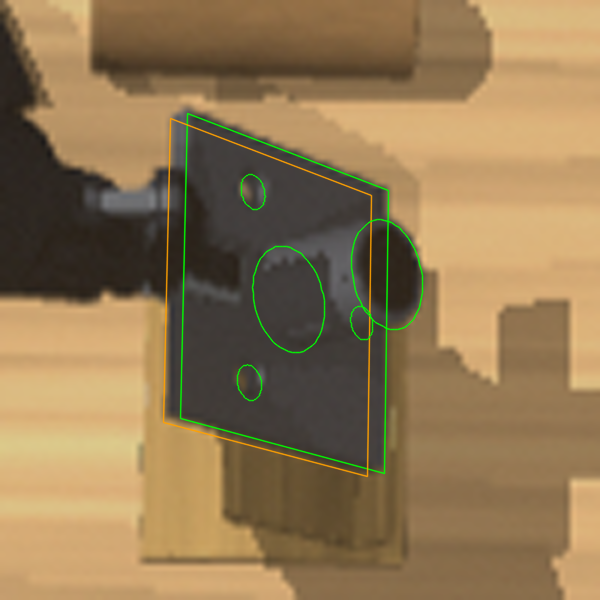

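Emit:
carry_out(slide=[[0,-0.15,0.1],[0,-0.3,0.2],[0,-0.43,0.28],[0,-0.43,0.28],[0,-0.43,0.28]], rotation=[[0,0,0],[0,0,0],[0,0,0],[0,0,0],[0,0,0]], fingers=[1,1,1,1,1])

```text
time: 11.72
tool_pos: [0.6659, -0.001, 0.1716]
eef_rot: [0.924, 0.001, 0.001, 0.383]
wrist_force: [-0.5, 0.4, -2.7]
finger_gap: 0.0087
```

Run:
```python
from h import *
st()
F=RC+.1166*U+.005*N
Mp=frame(N,-U)
go([(F+.01*U+.004*N,Mp),(F+.002*N-.003*U,Mp)])
```

```text
t 11.725 pos [ 0.6659 -0.001   0.1716] gap 0.0087 F [-0.5  0.4 -2.7] T [ 1.27 -0.02  0.01]
q [-0.87  0.67  0.67  1.51  0.37  1.33 -1.97]
x [1.    0.003 0.001] y [ 0.001 -0.707  0.708] z [ 0.003 -0.708 -0.707]
slide [0.0, -0.238, 0.409] rot [0.001, 0.002, -0.004] 
slide [0.0, -0.02, 0.13] rot [0.0, 0.0, 0.0]
```

Emit:
carry_out(slide=[[0,-0.1,0.1],[0,-0.2,0.2],[0,-0.23,0.3],[0,-0.23,0.4],[0,-0.23,0.4]], rotation=[[0,0,0],[0,0,0],[0,0,0],[0,0,0],[0,0,0]], fingers=[1,1,1,1,1])

```text
time: 12.35
tool_pos: [0.6653, -0.0143, 0.1265]
eef_rot: [0.924, 0.0, 0.0, 0.383]
wrist_force: [-0.7, -0.3, -3.0]
finger_gap: 0.0091
```

Run:
```python
from h import *
st()
s=bot.get_state();M=R.from_quat(s['eef_rot']).as_matrix();p=s['tool_pos']
Mf=np.c_[M[:,0],-M[:,2],M[:,1]]; t=p+M@[0,-.005,.0516]
F=RC+.1166*U+.005*N
print((p-F)@U,(p-F)@N)
for n,b in(("side",(150,240,290,380)),("top",(90,190,240,340))):
    im=bot.snapshot(n); overlay(n,im,Mf,t,b,6,f"pics/{n}_ho2.png")
```

```text
t 12.35 pos [ 0.6653 -0.0143  0.1265] gap 0.0091 F [-0.7 -0.3 -3. ] T [1.32 0.02 0.05]
q [-0.85  0.71  0.65  1.55  0.36  1.25 -2.  ]
x [1.    0.001 0.   ] y [ 0.001 -0.706  0.708] z [ 0.001 -0.708 -0.706]
0.009581809781322273 0.005258914967515996
```

View pics/side_ho2.png

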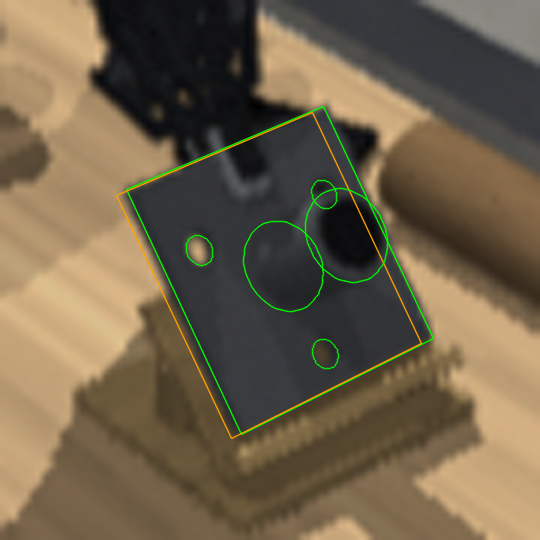

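Emit:
carry_out(slide=[[0,-0.01,0.04],[0,-0.03,0.07],[0,-0.04,0.09],[0,-0.04,0.1],[0,-0.04,0.1]], rotation=[[0,0,0],[0,0,0],[0,0,0],[0,0,0],[0,0,0]], fingers=[1,1,1,1,1])

```text
time: 13.08
tool_pos: [0.666, -0.0167, 0.1172]
eef_rot: [0.924, 0.001, 0.001, 0.383]
wrist_force: [0.1, 3.0, 0.6]
finger_gap: 0.0089
```

Run:
```python
from h import *
st()
s=bot.get_state();p=s['tool_pos'];F=RC+.1166*U+.005*N
print((p-F)@U,(p-F)@N)
```

```text
t 13.075 pos [ 0.666  -0.0167  0.1172] gap 0.0089 F [0.1 3.  0.6] T [ 0.99  0.2  -0.28]
q [-0.85  0.72  0.65  1.56  0.36  1.23 -2.01]
x [1.    0.003 0.001] y [ 0.001 -0.707  0.707] z [ 0.003 -0.707 -0.707]
0.0013026487139202194 0.00036811244631117717
```

Emit:
carry_out(slide=[[0,-0.005,0.01],[0,-0.005,0.01],[0,-0.005,0.01],[0,-0.005,0.01],[0,-0.005,0.01]], rotation=[[0,0,0],[0,0,0],[0,0,0],[0,0,0],[0,0,0]], fingers=[1,0.9,0.5,0,0])

```text
time: 13.7
tool_pos: [0.6658, -0.0178, 0.1158]
eef_rot: [0.924, 0.001, 0.001, 0.383]
wrist_force: [-0.5, 1.3, -0.3]
finger_gap: 0.0631
```

Emit:
carry_out(slide=[[0,0,0],[0,0,-0.1],[0,0,-0.3],[0,0,-0.6],[0,0,-0.9]], rotation=[[0,0,0],[0,0,0],[0,0,0],[0,0,0],[0,0,0]], fingers=[0,0,0,0,0])

```text
time: 14.32
tool_pos: [0.6657, 0.0482, 0.1811]
eef_rot: [0.924, 0.001, 0.001, 0.382]
wrist_force: [0.6, 0.1, -0.5]
finger_gap: 0.0853
```

Run:
```python
from h import *
st()
Mf=np.c_[RX,U,N]; t=RC+.065*U
for n,b in(("side",(150,240,290,380)),("top",(90,190,240,340))):
    im=bot.snapshot(n); overlay(n,im,Mf,t,b,6,f"pics/{n}_ho3.png")
```

```text
t 14.325 pos [0.6657 0.0482 0.1811] gap 0.0853 F [ 0.6  0.1 -0.5] T [ 0.73 -0.02 -0.04]
q [-0.91  0.69  0.65  1.45  0.35  1.4  -2.  ]
x [1.    0.004 0.002] y [ 0.001 -0.708  0.707] z [ 0.004 -0.707 -0.708]
```

View pics/side_ho3.png

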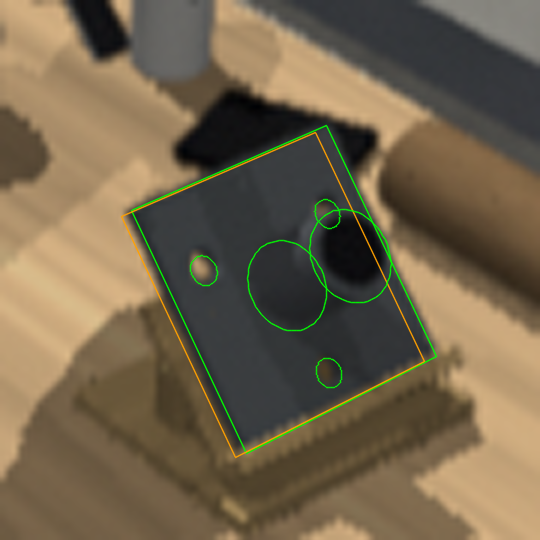

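View pics/top_ho3.png

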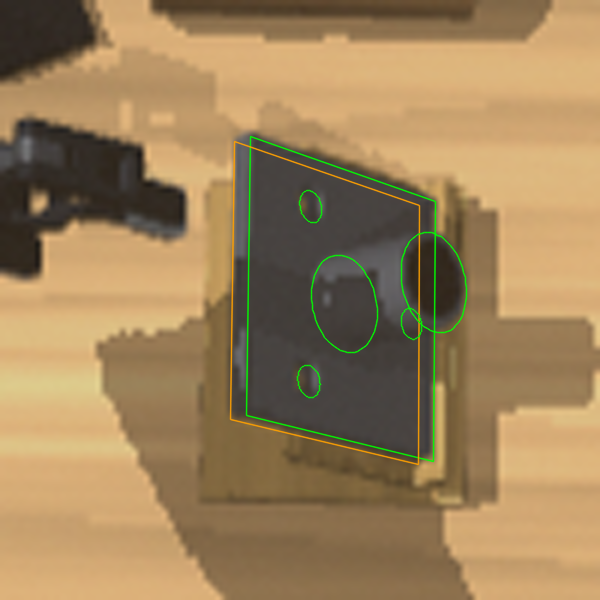

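Run:
```python
from h import *
def T(th,az): return R.from_rotvec(RX*np.radians(th)).as_matrix()@down(az+.35)
G=RC+.066*U+.035*N
print(G)
W=[((.665,.06,.25),T(-25,-85)),((.665,.04,.32),T(-3,-65)),((.665,-.01,.34),T(8,-33)),((.665,-.08,.32),T(20,-8)),((.666,-.13,.25),T(40,0)),(G+.10*N,T(45,0))]
go(W)
```

```text
[ 0.6663661  -0.0743801   0.10141778]
slide [-0.018, 0.414, -0.546] rot [0.44, 0.013, -0.112] 
slide [-0.043, 0.475, -0.55] rot [0.475, 0.127, -0.439] 
slide [-0.218, 0.461, -0.174] rot [0.187, 0.162, -0.709] 
slide [-0.607, 0.389, 0.101] rot [0.094, 0.252, -0.554] 
slide [-0.701, 0.106, 0.487] rot [0.031, 0.444, -0.176] 
slide [-0.616, 0.007, 0.5] rot [0.0, 0.111, -0.0]
```

Emit:
carry_out(slide=[[0,0.1,-0.2],[0,0.2,-0.4],[0,0.41,-0.55],[0,0.41,-0.55],[0,0.41,-0.55]], rotation=[[0.1,0,-0.03],[0.2,0,-0.06],[0.3,0.01,-0.1],[0.44,0.01,-0.11],[0.44,0.01,-0.11]], fingers=[0,0,0,0,0])

```text
time: 15.05
tool_pos: [0.6658, 0.053, 0.2492]
eef_rot: [0.975, 0.04, -0.011, 0.218]
wrist_force: [0.0, 0.1, -0.2]
finger_gap: 0.0855
```

Emit:
carry_out(slide=[[0,0.15,-0.2],[0,0.3,-0.4],[-0.04,0.45,-0.55],[-0.04,0.48,-0.55],[-0.04,0.48,-0.55]], rotation=[[0.12,0.03,-0.11],[0.24,0.06,-0.22],[0.36,0.1,-0.33],[0.475,0.127,-0.44],[0.475,0.127,-0.44]], fingers=[0,0,0,0,0])

```text
time: 15.68
tool_pos: [0.6659, 0.0339, 0.3169]
eef_rot: [0.976, 0.214, -0.01, 0.028]
wrist_force: [1.4, -0.5, -0.4]
finger_gap: 0.0855
```

Emit:
carry_out(slide=[[-0.05,0.12,-0.05],[-0.1,0.25,-0.1],[-0.17,0.37,-0.15],[-0.22,0.46,-0.17],[-0.22,0.46,-0.17]], rotation=[[0.05,0.04,-0.18],[0.1,0.08,-0.36],[0.14,0.12,-0.54],[0.187,0.162,-0.71],[0.187,0.162,-0.71]], fingers=[0,0,0,0,0])

```text
time: 16.3
tool_pos: [0.6653, -0.0144, 0.3357]
eef_rot: [0.878, 0.474, 0.028, -0.061]
wrist_force: [-0.4, -0.1, 0.3]
finger_gap: 0.0856
```

Run:
```python
from h import *
st()
def T(th,az): return R.from_rotvec(RX*np.radians(th)).as_matrix()@down(az+.35)
G=RC+.066*U+.035*N
W=[((.665,-.08,.32),T(20,-8)),((.666,-.13,.25),T(40,0)),(G+.10*N,T(45,0))]
go(W)
```

```text
t 16.3 pos [ 0.6653 -0.0144  0.3357] gap 0.0856 F [-0.4 -0.1  0.3] T [-0.14 -0.01  0.01]
q [-0.27  0.37  0.41  1.28 -0.27  1.55 -0.45]
x [0.549 0.829 0.106] y [ 0.836 -0.543 -0.08 ] z [-0.009  0.133 -0.991]
slide [-0.562, 0.366, 0.069] rot [0.089, 0.263, -0.568] 
slide [-0.701, 0.106, 0.487] rot [0.031, 0.444, -0.176] 
slide [-0.616, 0.007, 0.5] rot [0.0, 0.111, -0.0]
```

Emit:
carry_out(slide=[[-0.15,0.1,0.02],[-0.3,0.2,0.04],[-0.45,0.3,0.06],[-0.56,0.37,0.07],[-0.56,0.37,0.07]], rotation=[[0.03,0.07,-0.15],[0.05,0.14,-0.3],[0.07,0.2,-0.45],[0.09,0.26,-0.57],[0.09,0.26,-0.57]], fingers=[0,0,0,0,0])

```text
time: 16.92
tool_pos: [0.6658, -0.0796, 0.3191]
eef_rot: [0.741, 0.648, 0.112, -0.132]
wrist_force: [-0.1, -0.1, 0.1]
finger_gap: 0.0859
```

Emit:
carry_out(slide=[[-0.2,0.03,0.12],[-0.4,0.06,0.25],[-0.6,0.1,0.4],[-0.7,0.1,0.49],[-0.7,0.1,0.49]], rotation=[[0,0.11,-0.05],[0.01,0.22,-0.1],[0.02,0.33,-0.15],[0.03,0.44,-0.18],[0.03,0.44,-0.18]], fingers=[0,0,0,0,0])

```text
time: 17.55
tool_pos: [0.6663, -0.1285, 0.2479]
eef_rot: [0.662, 0.668, 0.238, -0.244]
wrist_force: [0.4, 1.2, 0.3]
finger_gap: 0.0856
```

Run:
```python
from h import *
st()
def T(th,az): return R.from_rotvec(RX*np.radians(th)).as_matrix()@down(az+.35)
G=RC+.066*U+.035*N
W=[(G+.10*N,T(45,0)),(G+.03*N,T(45,0))]
go(W)
```

```text
t 17.55 pos [ 0.6663 -0.1285  0.2479] gap 0.0856 F [0.4 1.2 0.3] T [-0.73 -0.05 -0.02]
q [ 0.26  0.6   0.27  1.26 -0.74  1.68  0.58]
x [-0.005  0.768  0.641] y [ 1.     0.011 -0.004] z [-0.01   0.641 -0.768]
slide [-0.613, 0.006, 0.475] rot [-0.008, 0.114, 0.001] 
slide [0.0, -0.0, 0.7] rot [0.0, 0.0, 0.0]
```

Emit:
carry_out(slide=[[-0.2,0,0.12],[-0.4,0,0.25],[-0.61,0,0.47],[-0.61,0.006,0.47],[-0.61,0.006,0.47]], rotation=[[0,0.05,0],[-0.005,0.1,0],[-0.008,0.114,0],[-0.008,0.114,0],[-0.008,0.114,0]], fingers=[0,0,0,0,0])

```text
time: 18.18
tool_pos: [0.6689, -0.1445, 0.1773]
eef_rot: [0.648, 0.658, 0.272, -0.269]
wrist_force: [-0.1, -0.6, -0.0]
finger_gap: 0.0856
```

Run:
```python
from h import *
st()
def T(th,az): return R.from_rotvec(RX*np.radians(th)).as_matrix()@down(az+.35)
G=RC+.066*U+.035*N
go([(G+.03*N,T(45,0)),(G,T(45,0))])
for n,b in(("side",(100,250,250,420)),("top",(80,200,230,390))):
    im=bot.snapshot(n); cv2.imwrite(f"pics/{n}_r.png",crop(im,b,4))
```

```text
t 18.175 pos [ 0.6689 -0.1445  0.1773] gap 0.0856 F [-0.1 -0.6 -0. ] T [-0.75  0.02 -0.07]
q [ 0.32  0.71  0.24  1.28 -0.81  1.65  0.7 ]
x [-0.015  0.707  0.707] y [1.    0.011 0.01 ] z [-0.001  0.707 -0.707]
slide [-0.04, -0.024, 0.732] rot [0.005, 0.0, 0.014] 
slide [-0.0, -0.0, 0.3] rot [0.0, 0.0, 0.0]
```

View pics/side_r.png

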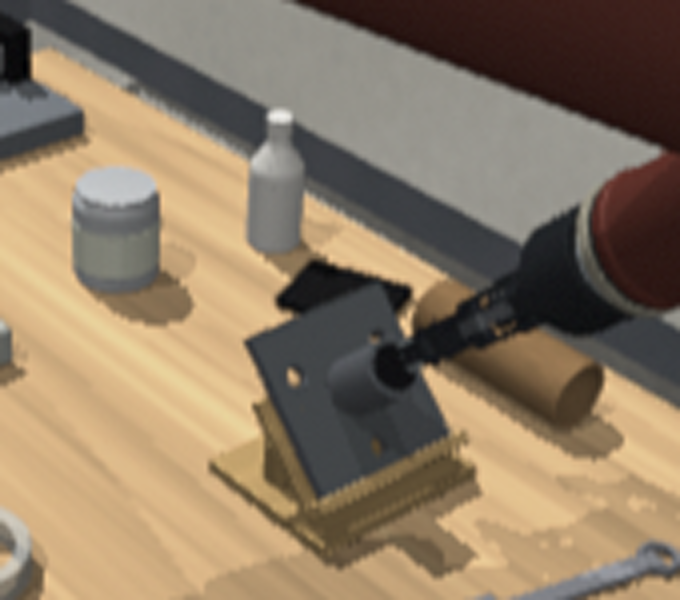

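View pics/top_r.png

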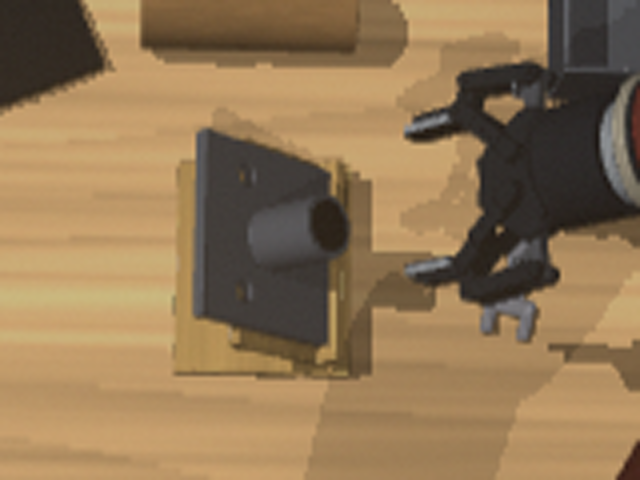

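Emit:
carry_out(slide=[[-0.04,-0.024,0.2],[-0.04,-0.024,0.4],[-0.04,-0.024,0.6],[-0.04,-0.024,0.73],[-0.04,-0.024,0.73]], rotation=[[0.005,0,0.014],[0.005,0,0.014],[0.005,0,0.014],[0.005,0,0.014],[0.005,0,0.014]], fingers=[0,0,0,0,0])

```text
time: 18.9
tool_pos: [0.6654, -0.0955, 0.1207]
eef_rot: [0.651, 0.655, 0.269, -0.273]
wrist_force: [0.7, 0.5, -0.1]
finger_gap: 0.0857
```

Run:
```python
from h import *
st()
def T(th,az): return R.from_rotvec(RX*np.radians(th)).as_matrix()@down(az+.35)
G=RC+.066*U+.035*N
go([(G,T(45,0))])
for n,b in(("side",(150,250,290,420)),("top",(100,190,250,370))):
    im=bot.snapshot(n); cv2.imwrite(f"pics/{n}_r2.png",crop(im,b,5))
```

```text
t 18.9 pos [ 0.6654 -0.0955  0.1207] gap 0.0857 F [ 0.7  0.5 -0.1] T [-0.76 -0.01 -0.06]
q [ 0.27  0.71  0.22  1.4  -0.82  1.53  0.72]
x [-0.002  0.706  0.708] y [ 1.     0.006 -0.003] z [-0.006  0.708 -0.706]
slide [0.013, 0.011, 0.285] rot [-0.002, -0.002, -0.002]
```

View pics/top_r2.png

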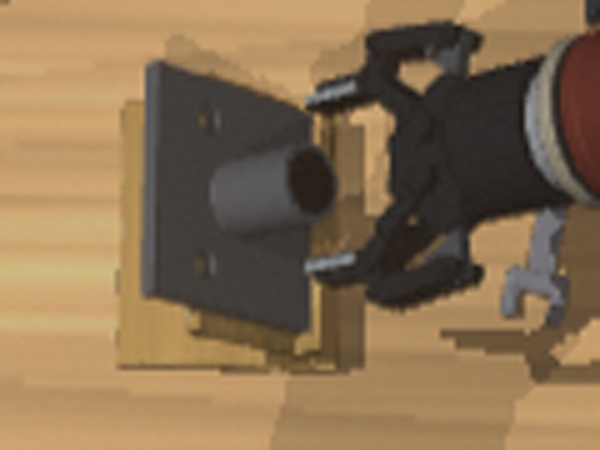

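View pics/side_r2.png

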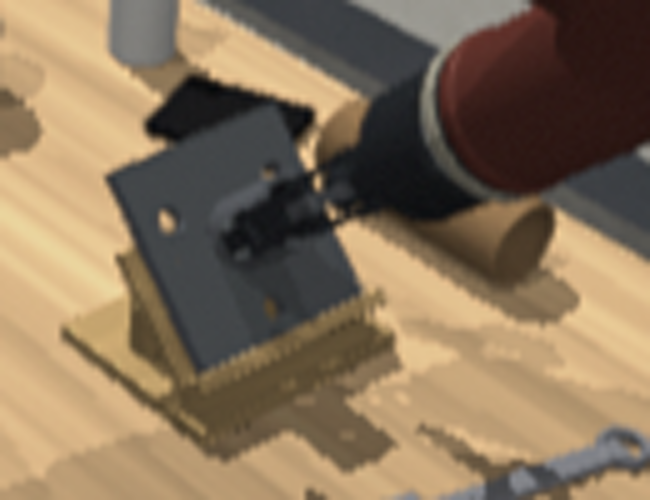

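Emit:
carry_out(slide=[[0.01,0.01,0.1],[0.01,0.01,0.2],[0.01,0.01,0.285],[0.01,0.01,0.285],[0.01,0.01,0.285]], rotation=[[0,0,0],[0,0,0],[0,0,0],[0,0,0],[0,0,0]], fingers=[0,0,0,0,0])

```text
time: 19.62
tool_pos: [0.6667, -0.0763, 0.1021]
eef_rot: [0.652, 0.655, 0.27, -0.272]
wrist_force: [0.7, -0.2, -0.2]
finger_gap: 0.0853
```

Emit:
carry_out(slide=[[0,0,0],[0,0,0],[0,0,0],[0,0,0],[0,0,0]], rotation=[[0,0,0],[0,0,0],[0,0,0],[0,0,0],[0,0,0]], fingers=[0.3,0.6,1,1,1])

```text
time: 20.25
tool_pos: [0.6672, -0.0767, 0.1026]
eef_rot: [0.652, 0.654, 0.27, -0.271]
wrist_force: [3.4, -3.7, 4.7]
finger_gap: 0.045
```

Run:
```python
from h import *
s=st()
p=s['tool_pos']; d=p-RC; print("U",d@U,"N",d@N,"X",d@RX)
```

```text
t 20.25 pos [ 0.6672 -0.0767  0.1026] gap 0.045 F [ 3.4 -3.7  4.7] T [-0.67 -0.6  -0.63]
q [ 0.25  0.72  0.21  1.43 -0.84  1.48  0.73]
x [-0.003  0.707  0.707] y [1.    0.004 0.   ] z [-0.002  0.707 -0.707]
U 0.06516295628831782 N 0.037505478121190976 X 0.0008139807576128388
```

```bash
cat >> h.py <<'E'
def T(th,az): return R.from_rotvec(RX*np.radians(th)).as_matrix()@down(az+.35)
E
python3 - <<'E'
from h import *
s=bot.get_state();p=s['tool_pos']
W=[(p+.07*N,T(45,0)),((.65,-.11,.23),T(27,0)),((.61,-.03,.26),T(8,0)),((.56,.06,.25),T(0,0)),((.51,.15,.24),T(0,-2)),((.48,.24,.22),T(0,-5.85)),((.473,.316,.19),T(0,-5.85))]
go(W)
E
```

```text
slide [-0.0, 0.001, -0.7] rot [0.002, 0.0, -0.002] 
slide [0.666, -0.174, -0.435] rot [0.0, -0.4, 0.0] 
slide [0.851, -0.395, 0.097] rot [-0.0, -0.422, -0.0] 
slide [0.88, -0.494, 0.225] rot [-0.0, -0.178, 0.0] 
slide [0.903, -0.494, 0.1] rot [0.0, 0.0, 0.044] 
slide [0.891, -0.326, 0.2] rot [0.0, 0.0, 0.086] 
slide [0.75, -0.143, 0.3] rot [0.0, 0.0, 0.0]
```

Emit:
carry_out(slide=[[0,0,-0.1],[0,0,-0.25],[0,0,-0.45],[0,0,-0.7],[0,0,-0.7]], rotation=[[0,0,0],[0,0,0],[0,0,0],[0,0,0],[0,0,0]], fingers=[1,1,1,1,1])

```text
time: 20.88
tool_pos: [0.6674, -0.1287, 0.1532]
eef_rot: [0.653, 0.654, 0.27, -0.27]
wrist_force: [0.1, -0.4, -3.0]
finger_gap: 0.0445
```

Emit:
carry_out(slide=[[0.2,-0.05,-0.15],[0.4,-0.1,-0.3],[0.6,-0.15,-0.43],[0.67,-0.17,-0.43],[0.67,-0.17,-0.43]], rotation=[[0,-0.1,0],[0,-0.2,0],[0,-0.3,0],[0,-0.4,0],[0,-0.4,0]], fingers=[1,1,1,1,1])

```text
time: 21.5
tool_pos: [0.6504, -0.1058, 0.2307]
eef_rot: [0.684, 0.691, 0.165, -0.166]
wrist_force: [-0.0, 0.6, -2.6]
finger_gap: 0.0449
```

Run:
```python
from h import *
st()
W=[((.61,-.03,.26),T(8,0)),((.56,.06,.25),T(0,0)),((.51,.15,.24),T(0,-2)),((.48,.24,.22),T(0,-5.85)),((.473,.316,.19),T(0,-5.85))]
go(W)
b=(120,270,260,430)
cv2.imwrite("pics/side_c.png",crop(bot.snapshot("side"),b,4))
```

```text
t 21.5 pos [ 0.6504 -0.1058  0.2307] gap 0.0449 F [-0.   0.6 -2.6] T [-0.77 -0.06 -0.03]
q [ 0.1   0.48  0.32  1.4  -0.58  1.51  0.51]
x [-0.008  0.89   0.456] y [1.    0.009 0.001] z [-0.003  0.456 -0.89 ]
slide [0.812, -0.397, 0.086] rot [0.0, -0.425, 0.004] 
slide [0.88, -0.494, 0.225] rot [-0.0, -0.178, 0.0] 
slide [0.903, -0.494, 0.1] rot [0.0, 0.0, 0.044] 
slide [0.891, -0.326, 0.2] rot [0.0, 0.0, 0.086] 
slide [0.75, -0.143, 0.3] rot [0.0, 0.0, 0.0]
```

View pics/side_c.png

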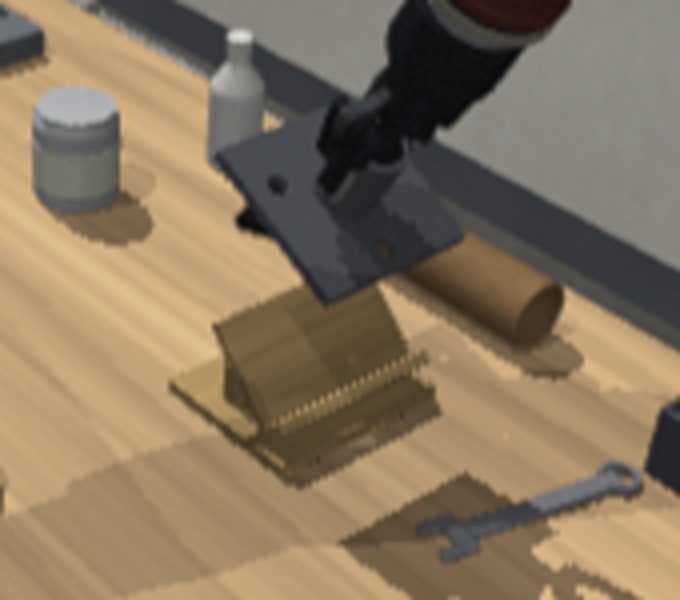

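Flange held by collar. On to the winder.

Emit:
carry_out(slide=[[0.2,-0.1,0.02],[0.4,-0.2,0.04],[0.6,-0.3,0.06],[0.81,-0.4,0.09],[0.81,-0.4,0.09]], rotation=[[0,-0.1,0],[0,-0.2,0],[0,-0.3,0],[0,-0.425,0],[0,-0.425,0]], fingers=[1,1,1,1,1])

```text
time: 22.18
tool_pos: [0.609, -0.0287, 0.2576]
eef_rot: [0.702, 0.709, 0.048, -0.051]
wrist_force: [0.4, 0.1, -2.8]
finger_gap: 0.0447
```

Emit:
carry_out(slide=[[0.25,-0.12,0.06],[0.5,-0.25,0.12],[0.75,-0.4,0.2],[0.88,-0.49,0.22],[0.88,-0.49,0.22]], rotation=[[0,-0.05,0],[0,-0.1,0],[0,-0.15,0],[0,-0.178,0],[0,-0.178,0]], fingers=[1,1,1,1,1])

```text
time: 22.8
tool_pos: [0.5593, 0.0577, 0.2471]
eef_rot: [0.705, 0.709, -0.002, -0.001]
wrist_force: [0.7, 0.1, -3.3]
finger_gap: 0.0449
```

Emit:
carry_out(slide=[[0.25,-0.12,0.02],[0.5,-0.25,0.05],[0.75,-0.4,0.1],[0.9,-0.49,0.1],[0.9,-0.49,0.1]], rotation=[[0,0,0.02],[0,0,0.04],[0,0,0.044],[0,0,0.044],[0,0,0.044]], fingers=[1,1,1,1,1])

```text
time: 23.42
tool_pos: [0.5108, 0.1468, 0.2383]
eef_rot: [0.717, 0.697, -0.001, -0.0]
wrist_force: [0.5, 0.1, -2.4]
finger_gap: 0.045
```

Run:
```python
from h import *
st()
W=[((.48,.24,.22),T(0,-5.85)),((.473,.316,.17),T(0,-5.85))]
go(W)
```

```text
t 23.425 pos [0.5108 0.1468 0.2383] gap 0.045 F [ 0.5  0.1 -2.4] T [-0.04 -0.   -0.  ]
q [-0.53  0.1   0.18  1.77 -0.02  1.28 -0.38]
x [ 0.03   1.    -0.002] y [ 1.    -0.03  -0.002] z [-0.002 -0.002 -1.   ]
slide [0.922, -0.335, 0.182] rot [-0.003, 0.002, 0.085] 
slide [0.75, -0.143, 0.5] rot [0.0, 0.0, 0.0]
```

Emit:
carry_out(slide=[[0.25,-0.1,0.05],[0.5,-0.2,0.1],[0.75,-0.3,0.15],[0.92,-0.335,0.18],[0.92,-0.335,0.18]], rotation=[[0,0,0.03],[0,0,0.05],[-0.003,0.002,0.085],[-0.003,0.002,0.085],[-0.003,0.002,0.085]], fingers=[1,1,1,1,1])

```text
time: 24.05
tool_pos: [0.4804, 0.2401, 0.2201]
eef_rot: [0.74, 0.673, 0.0, 0.001]
wrist_force: [0.2, -0.8, -2.7]
finger_gap: 0.0445
```

Emit:
carry_out(slide=[[0.25,-0.05,0.1],[0.5,-0.1,0.25],[0.7,-0.143,0.4],[0.75,-0.143,0.5],[0.75,-0.143,0.5]], rotation=[[0,0,0],[0,0,0],[0,0,0],[0,0,0],[0,0,0]], fingers=[1,1,1,1,1])

```text
time: 24.68
tool_pos: [0.4732, 0.3148, 0.1694]
eef_rot: [0.741, 0.672, -0.001, 0.001]
wrist_force: [0.6, -0.5, -3.6]
finger_gap: 0.045
```

```bash
cat > chk.py <<'E'
from h import *
import sys
tag=sys.argv[1]; ox=float(sys.argv[2]) if len(sys.argv)>2 else 0.0007
s=st();M=R.from_quat(s['eef_rot']).as_matrix();p=s['tool_pos']
Mf=np.c_[M[:,1],M[:,0],-M[:,2]]; t=p+M@[ox,0,.0375]
print('flange',t.round(4),'yaw',np.degrees(np.arctan2(Mf[1,0],Mf[0,0])))
print('proj lat',(t-[.4732,.3163,0]).round(4))
for n,b in(("side",(110,220,160,290)),("top",(140,260,100,230))):
    im=bot.snapshot(n); np.save(f"{n}_{tag}.npy",im); overlay(n,im,Mf,t,b,5,f"pics/{n}_{tag}.png")
E
python3 chk.py w1
```

```text
t 24.675 pos [0.4732 0.3148 0.1694] gap 0.045 F [ 0.6 -0.5 -3.6] T [-0.09  0.03  0.01]
q [-0.71  0.22  0.05  1.77 -0.01  1.15 -0.75]
x [ 0.097  0.995 -0.002] y [ 0.995 -0.097  0.   ] z [-0.    -0.002 -1.   ]
flange [0.4732 0.3155 0.1319] yaw -5.562025689981316
proj lat [ 0.     -0.0008  0.1319]
```

View pics/side_w1.png

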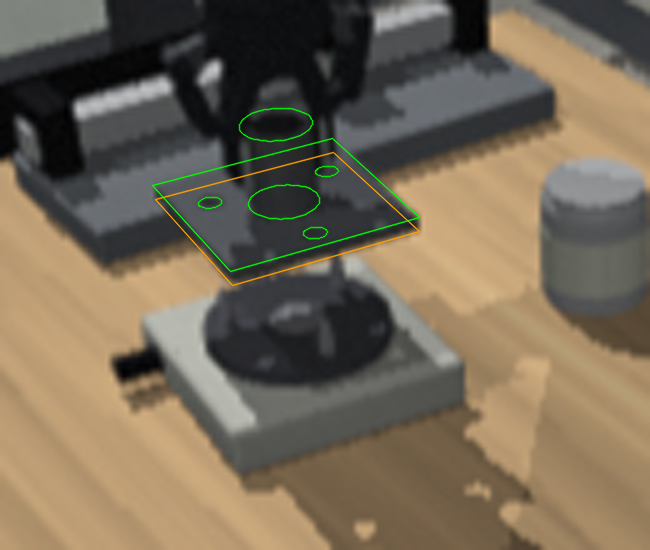

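View pics/top_w1.png

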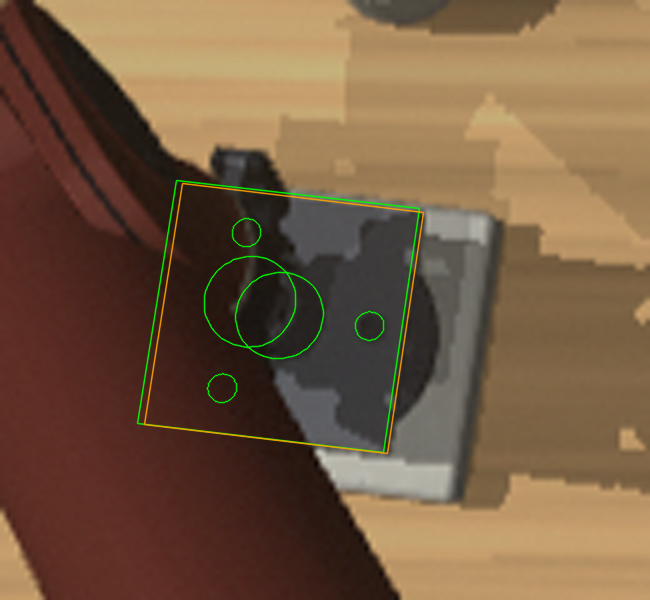

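Run:
```python
from h import *
s=bot.get_state();M=R.from_quat(s['eef_rot']).as_matrix();p=s['tool_pos']
Mf=np.c_[M[:,1],M[:,0],-M[:,2]]; t=p+M@[.0007,0,.0375]
for n,b in(("side",(130,172,186,250)),("top",(172,236,150,190))):
    im=np.load(f"{n}_w1.npy").astype(float); im=np.clip(255*(im/200)**.5,0,255).astype(np.uint8)
    k=10 if n=="side" else 9
    a=crop(im,b,k); overlay(n,im,Mf,t,b,k,f"pics/{n}_z.png")
    if n=="top": cv2.imwrite("pics/top_z.png",np.hstack([a,cv2.imread("pics/top_z.png")]))
    else: cv2.imwrite("pics/side_za.png",a)
```

```text
(no output)
```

View pics/side_z.png

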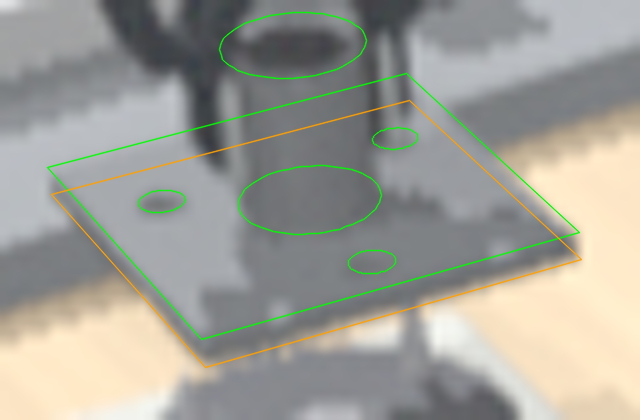

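View pics/top_z.png

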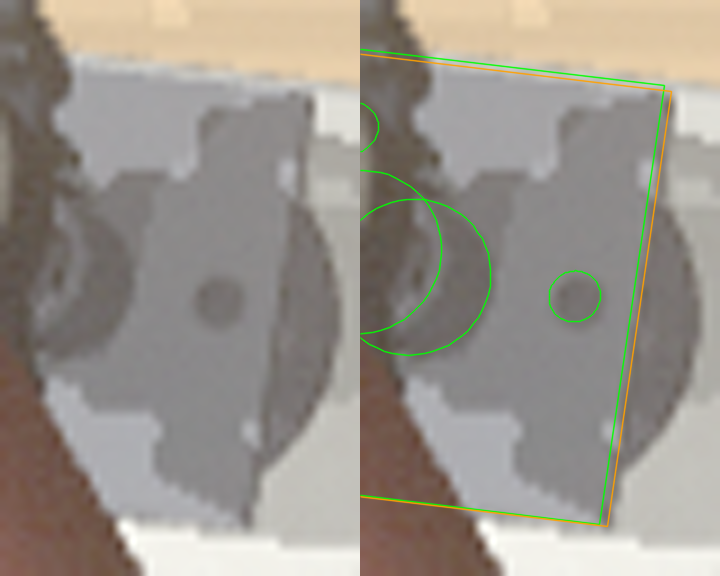

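Emit:
carry_out(slide=[[0.016,0.012,0.12],[0.016,0.012,0.25],[0.016,0.012,0.38],[0.016,0.012,0.5],[0.016,0.012,0.5]], rotation=[[0,0,0],[0,0,0],[0,0,0],[0,0,0],[0,0,0]], fingers=[1,1,1,1,1])

```text
time: 25.4
tool_pos: [0.4738, 0.3169, 0.1189]
eef_rot: [0.74, 0.672, -0.001, 0.0]
wrist_force: [-0.6, 0.7, -2.8]
finger_gap: 0.045
```

```bash
python3 chk.py w2
python3 - <<'E'
from h import *
s=bot.get_state();M=R.from_quat(s['eef_rot']).as_matrix();p=s['tool_pos']
Mf=np.c_[M[:,1],M[:,0],-M[:,2]]; t=p+M@[.0007,0,.0375]
for n,b in(("side",(140,196,186,250)),("top",(172,236,150,190))):
    im=np.load(f"{n}_w2.npy").astype(float); im=np.clip(255*(im/200)**.5,0,255).astype(np.uint8)
    k=10 if n=="side" else 9
    a=crop(im,b,k); overlay(n,im,Mf,t,b,k,f"pics/{n}_z2.png")
    for h in((0,-.048),(.0416,.024),(-.0416,.024)): print(n,proj(n,Mf@[h[0],h[1],.01]+t))
    if n=="top": cv2.imwrite("pics/top_z2.png",np.hstack([a,cv2.imread("pics/top_z2.png")]))
    else: cv2.imwrite("pics/side_za2.png",a)
E
```

```text
t 25.4 pos [0.4738 0.3169 0.1189] gap 0.045 F [-0.6  0.7 -2.8] T [ 0.   -0.01 -0.03]
q [-0.71  0.27  0.05  1.81 -0.01  1.06 -0.75]
x [ 0.096  0.995 -0.002] y [ 0.995 -0.096 -0.   ] z [-0.001 -0.002 -1.   ]
flange [0.4738 0.3175 0.0814] yaw -5.535551042245508
proj lat [0.0006 0.0012 0.0814]
side [[223.82696982 168.93028448]]
side [[226.02351128 156.24400945]]
side [[203.25720058 162.70655161]]
top [[176.56844061 206.34618607]]
top [[152.86842132 188.40582073]]
top [[148.2534697  218.28413826]]
```

View pics/side_z2.png

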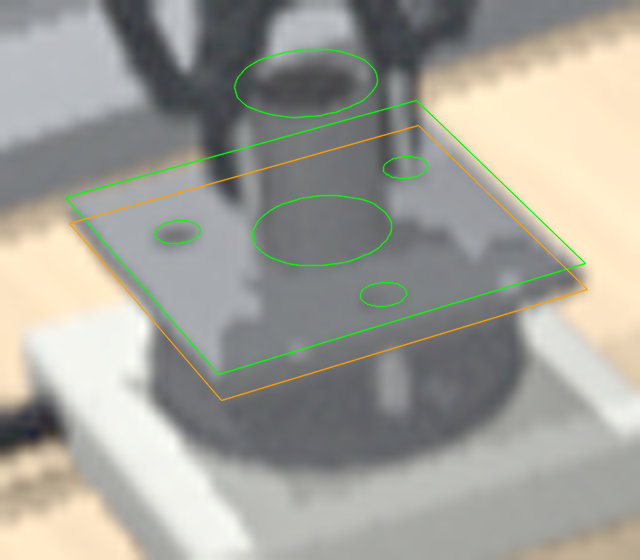

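View pics/top_z2.png

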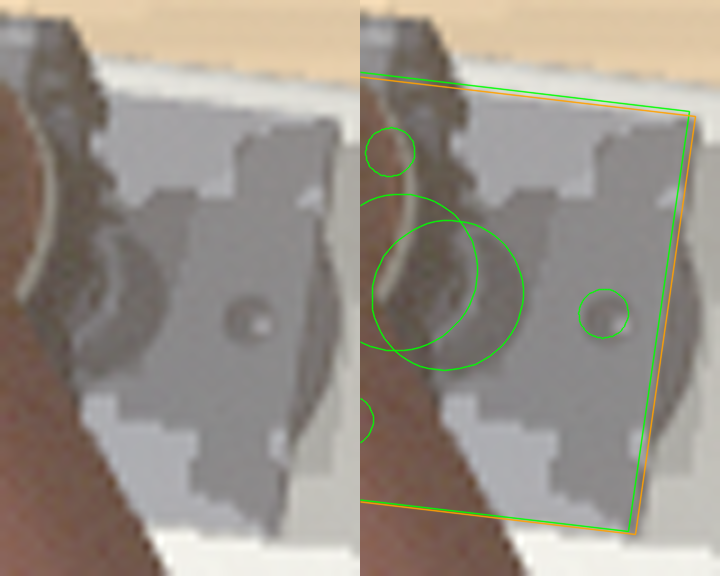

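Run:
```python
from h import *
def z2p(z): return ((z[0]+.5)/9-.5+150,(z[1]+.5)/9-.5+172)
print("hole",atz("top",z2p((249,319)),.0914),"tip",atz("top",z2p((262,323)),.075))
s=bot.get_state();M=R.from_quat(s['eef_rot']).as_matrix();p=s['tool_pos']
Mf=np.c_[M[:,1],M[:,0],-M[:,2]]; t=p+M@[.0007,0,.0375]
print("pred hole",Mf@[0,-.048,.01]+t)
th=np.radians(-5.5);c=np.array([.4732,.3163])
print("stud exp",c+[.048*np.sin(th),-.048*np.cos(th)])
def z2s(z): return ((z[0]+.5)/10-.5+186,(z[1]+.5)/10-.5+140)
for z,h in (((178,234),(-.0416,.024)),):
    print("side hole",atz("side",z2s(z),.0914),Mf@[h[0],h[1],.01]+t)
```

```text
hole [0.46842821 0.26882453 0.0914    ] tip [0.46911423 0.26842675 0.075     ]
pred hole [0.47002672 0.27036995 0.09288685]
stud exp [0.4685994  0.26852098]
side hole [0.43607911 0.34669988 0.0914    ] [0.43556452 0.34604631 0.09281592]
```

Emit:
carry_out(slide=[[0,0,0.04],[0,0,0.08],[0,0,0.12],[0,0,0.16],[0,0,0.16]], rotation=[[0,0,0],[0,0,0],[0,0,0],[0,0,0],[0,0,0]], fingers=[1,1,1,1,1])

```text
time: 26.12
tool_pos: [0.4743, 0.3172, 0.1038]
eef_rot: [0.74, 0.672, -0.0, 0.001]
wrist_force: [-0.0, -0.3, -1.9]
finger_gap: 0.0448
```

```bash
python3 chk.py w3
```

```text
t 26.125 pos [0.4743 0.3172 0.1038] gap 0.0448 F [-0.  -0.3 -1.9] T [0.01 0.03 0.02]
q [-0.71  0.29  0.05  1.83 -0.02  1.02 -0.75]
x [ 0.096  0.995 -0.001] y [ 0.995 -0.096  0.001] z [ 0.001 -0.001 -1.   ]
flange [0.4744 0.3179 0.0663] yaw -5.536446583035982
proj lat [0.0012 0.0016 0.0663]
```

View pics/side_w3.png

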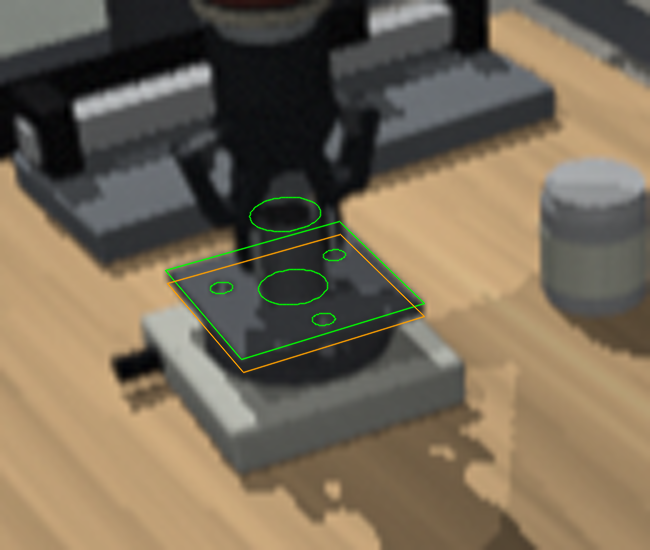

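Emit:
carry_out(slide=[[0,0,0.03],[0,0,0.06],[0,0,0.09],[0,0,0.12],[0,0,0.12]], rotation=[[0,0,0],[0,0,0],[0,0,0],[0,0,0],[0,0,0]], fingers=[1,1,1,1,1])

```text
time: 26.85
tool_pos: [0.4743, 0.3173, 0.092]
eef_rot: [0.74, 0.672, 0.0, 0.001]
wrist_force: [-0.8, -0.0, -3.3]
finger_gap: 0.0445
```

Emit:
carry_out(slide=[[0,0,0.015],[0,0,0.03],[0,0,0.04],[0,0,0.045],[0,0,0.045]], rotation=[[0,0,0],[0,0,0],[0,0,0],[0,0,0],[0,0,0]], fingers=[1,1,1,1,1])

```text
time: 27.48
tool_pos: [0.4746, 0.3174, 0.0887]
eef_rot: [0.741, 0.672, 0.0, 0.0]
wrist_force: [-2.4, -2.2, 7.4]
finger_gap: 0.0446
```

```bash
python3 chk.py w4
```

```text
t 27.475 pos [0.4746 0.3174 0.0887] gap 0.0446 F [-2.4 -2.2  7.4] T [-0.46  1.11  0.1 ]
q [-0.71  0.31  0.05  1.84 -0.02  0.99 -0.75]
x [0.097 0.995 0.   ] y [ 0.995 -0.097  0.001] z [ 0.001 -0.    -1.   ]
flange [0.4748 0.3181 0.0512] yaw -5.548824300189787
proj lat [0.0016 0.0018 0.0512]
```

View pics/side_w4.png

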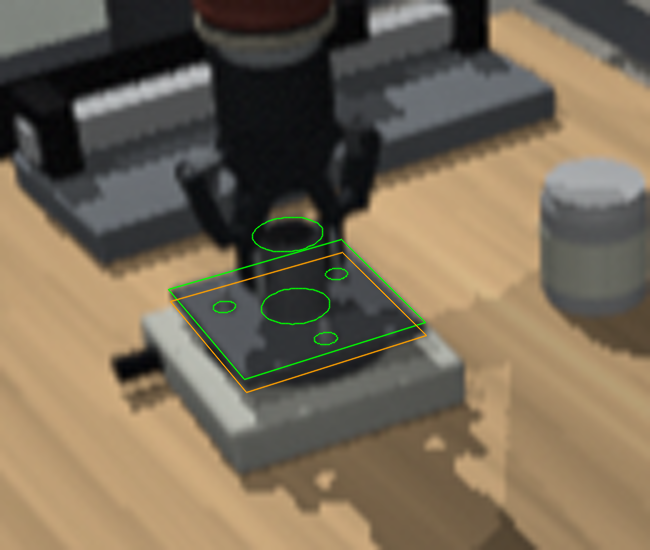

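Emit:
carry_out(slide=[[0,0,0.01],[0,0,0.01],[0,0,0.01],[0,0,0.01],[0,0,0.01]], rotation=[[0,0,0],[0,0,0],[0,0,0],[0,0,0],[0,0,0]], fingers=[1,1,1,1,1])

```text
time: 28.2
tool_pos: [0.4747, 0.3174, 0.0886]
eef_rot: [0.741, 0.672, 0.001, 0.0]
wrist_force: [-5.3, -4.9, 15.2]
finger_gap: 0.0447
```

Emit:
carry_out(slide=[[0,0,0],[0,0,0],[0,0,0],[0,0,0],[0,0,0]], rotation=[[0,0,0],[0,0,0],[0,0,0],[0,0,0],[0,0,0]], fingers=[0.8,0.5,0,0,0])

```text
time: 28.82
tool_pos: [0.4746, 0.3175, 0.0867]
eef_rot: [0.74, 0.672, 0.0, 0.001]
wrist_force: [0.5, -1.0, 0.4]
finger_gap: 0.0853
```

```bash
python3 chk.py w5
```

```text
t 28.825 pos [0.4746 0.3175 0.0867] gap 0.0853 F [ 0.5 -1.   0.4] T [-0.09  0.01  0.04]
q [-0.71  0.31  0.05  1.84 -0.02  0.99 -0.75]
x [ 0.096  0.995 -0.   ] y [ 0.995 -0.096  0.001] z [ 0.001 -0.    -1.   ]
flange [0.4747 0.3182 0.0492] yaw -5.536784618562077
proj lat [0.0015 0.0019 0.0492]
```

View pics/side_w5.png

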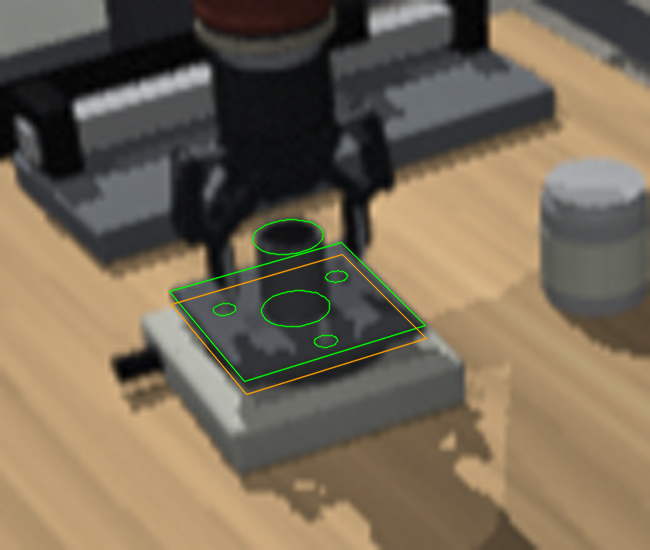

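Released; retreat straight up and inspect.

Emit:
carry_out(slide=[[0,0,-0.15],[0,0,-0.4],[0,0,-0.7],[0,0,-1],[0,0,-1]], rotation=[[0,0,0],[0,0,0],[0,0,0],[0,0,0],[0,0,0]], fingers=[0,0,0,0,0])

```text
time: 29.55
tool_pos: [0.4758, 0.3184, 0.1905]
eef_rot: [0.74, 0.672, 0.003, 0.001]
wrist_force: [0.1, 0.6, -1.6]
finger_gap: 0.0855
```

Emit:
carry_out(slide=[[-0.2,0,-0.2],[-0.5,0,-0.4],[-0.8,0,-0.4],[-1,0,-0.4],[-1,0,-0.4]], rotation=[[0,0,0],[0,0,0],[0,0,0],[0,0,0],[0,0,0]], fingers=[0,0,0,0,0])

```text
time: 30.18
tool_pos: [0.4647, 0.2167, 0.2267]
eef_rot: [0.741, 0.671, 0.0, 0.001]
wrist_force: [-0.4, 0.5, -0.1]
finger_gap: 0.0858
```

Emit:
carry_out(slide=[[-0.3,0,0],[-0.6,0,0],[-1,0,0],[-1,0,0],[-1,0,0]], rotation=[[0,0,0],[0,0,0],[0,0,0],[0,0,0],[0,0,0]], fingers=[0,0,0,0,0])

```text
time: 30.8
tool_pos: [0.4551, 0.1198, 0.2268]
eef_rot: [0.74, 0.673, 0.0, 0.0]
wrist_force: [0.2, 0.7, -0.3]
finger_gap: 0.0854
```

Run:
```python
from h import *
st()
th=np.radians(-5.5);Mf=R.from_euler('z',th).as_matrix();t=np.array([.4732,.3163,.05])
for n,b in(("side",(140,200,180,260)),("top",(165,245,125,215))):
    im=bot.snapshot(n); cv2.imwrite(f"pics/{n}_fin.png",im[:,:,::-1])
    im2=np.clip(255*(im/200.)**.5,0,255).astype(np.uint8)
    cv2.imwrite(f"pics/{n}_fa.png",crop(im2,b,7)); overlay(n,im2,Mf,t,b,7,f"pics/{n}_fo.png")
```

```text
t 30.8 pos [0.4551 0.1198 0.2268] gap 0.0854 F [ 0.2  0.7 -0.3] T [ 0.02  0.02 -0.  ]
q [-0.54 -0.03  0.18  1.92  0.01  1.25 -0.45]
x [0.095 0.995 0.   ] y [ 0.995 -0.095  0.001] z [ 0.001 -0.    -1.   ]
```

View pics/side_fo.png

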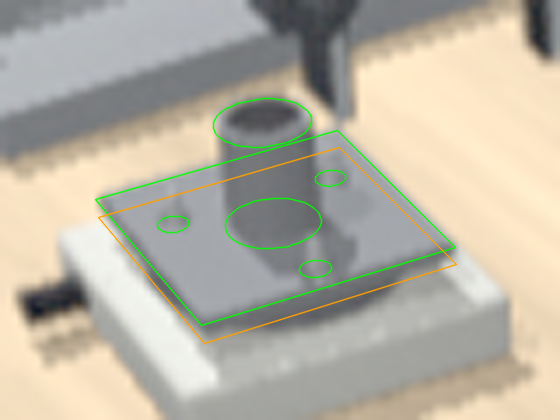

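View pics/top_fo.png

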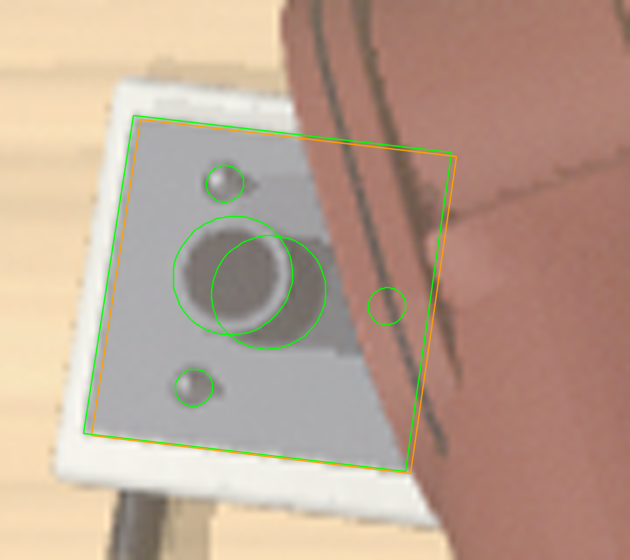

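View pics/top_fin.png

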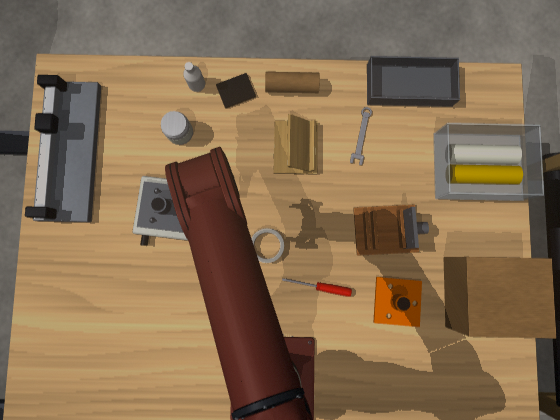

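View pics/top_fa.png

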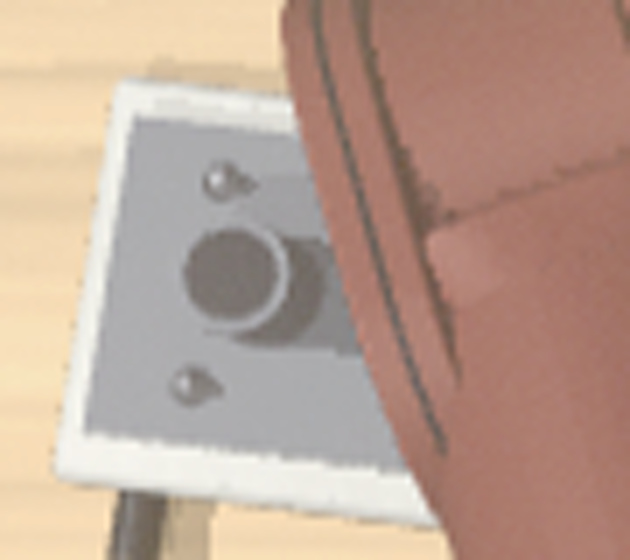

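Run:
```python
from h import *
st()
for k in("spare","tape","tin","wrench"): print(k,[(d['p'],d['at']) for d in bot.spot_in(k,"top")][:2])
print(bot.close_job())
```

```text
t 30.9 pos [0.455  0.1199 0.2267] gap 0.0852 F [-0.   0.6 -0.5] T [ 0.05 -0.06 -0.01]
q [-0.54 -0.03  0.18  1.92  0.01  1.25 -0.45]
x [ 0.094  0.996 -0.   ] y [ 0.996 -0.094  0.001] z [ 0.001 -0.    -1.   ]
spare [(0.87, [227.3, 411.8])]
tape []
tin [(0.72, [143.0, 298.2]), (0.58, [127.9, 175.9])]
wrench [(0.84, [138.4, 360.2])]
the job is handed in; nothing more can be done
None
```

The three-hole flange is on the winder's hub, collar up, and the job is handed in at about 31 s. I lifted the flange out of the rack by its top edge and leaned it on the sloped rest. I then took it again by the collar, turned it to the winder's yaw of about -5.5° and lowered it over the studs. It met the hub with about 10 N, rising to about 18 N in a short final press. I then let go and drew the gripper clear.

**Fit:** In the last pictures the flange outline matches the fully seated pose to within about a pixel (about 2.5 mm) in both views. Two studs show clearly through their holes in the top view. The arm hides the third there, but what looks like its tip shows in the side view. I read level and height from the same outline match; I had no finer measurement of either.

**Bystanders:**
- **Spare and wrench:** both were found within about 3 px of where they started, so they have not visibly moved.
- **Tin:** the network's best hit (0.72) was actually the rest. Its second hit, and the picture, show the tin where it was.
- **Tape:** the network missed it in the last picture, where the arm partly covers it. By eye the ring is in its original place.

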